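# Strip the engraving fixture: hand nut off, tool rest back on its pin

### The job

Unscrew the knurled brass hand nut from the stud of the blue fixture until it comes free, lift it off and set it down gently, standing upright, in the green parts tray. Then lift the tool-rest bracket off the stud and hang it on the rack's pin: slide the open side slot of its dark web sideways over the pin until the pin is at the inner end, and let it down so that it hangs level with the pin up in the notch. Leave the tool block, mug and sharpening stone where they are.

Things in the scene. Friction and masses are not known exactly. Their poses are not given: they have to be found in the camera images.
- fixture: Fixed blue steel block, 200 x 84 mm, 25 mm high, reaching from 50 mm behind to 150 mm ahead of its origin along its x axis. Origin: at table level under the axis of its upright steel stud; z up.
- stud_top (a point): Top of the stud, 73 mm above the table, on its axis. Coarse two-start right-hand thread, 24 mm over the threads, lead 20 mm per turn, with some 1.5 mm of play, and a plain 14 mm nose on top.
- nut: Loose round brass hand nut, 51 mm over the knurl, 60 mm tall, 0.18 kg, bore 28 mm; origin: centre of underside, z up. Starts screwed down, underside 31 mm above table. Unscrews counterclockwise from above, rising 3.2 mm per rad; free after about 2.7 rad, then lifts straight off (clear when its underside is above the stud top). Turns easily; let go part way it stays (sinks up to 1.5 mm).
- bracket: Loose bracket, 0.5 kg, lying flat on the fixture, x along the fixture's. Aluminium foot 6 mm thick, 60 wide (y), from x = -35 to 145 mm, with a closed 50 x 28 mm slot round the stud; origin: centre of that slot, underside; z up. Dark steel web 10 mm thick at y = 0, x 85 to 145 mm, up to z = 82 mm. Steel bar across the foot at x 125 to 145, top z = 20 mm.
- slot_mouth (a point): Mouth of the web's slot at the web's far edge (bracket frame x 145, y 0, z 37 mm). The slot is 18 mm high (z 28 to 46), open at this edge, and runs in to x = 96 mm, where a notch 16 mm wide (x 96 to 112) rises to z = 54 mm.
- bracket_notch (a point): Point of the bracket (x 104, y 0, z 49 mm in its frame) that lies on the pin's axis when the bracket hangs with the pin up in the notch. The centre of mass lies about 20 mm below it, so it hangs level.
- web_top (a point): Grip point in the middle of the web's top edge, straight above the notch (x 104, y 0, z 82 mm in the bracket's frame). Grip here from above, fingers closing along the bracket's y; the web is whole for 28 mm below this edge.
- rack: Fixed dark wooden rack: base 90 x 120 mm, 12 mm high; post 24 x 22 mm, 106 mm high, centred at y = -56 mm, carrying the level pin. Origin: at table level under the pin's middle; y runs along the pin from post to red end, z up. The bracket hangs with its x along the rack's x, and is moved towards the rack's +x to bring its slot over the pin.
- pin_mid (a point): Middle of the steel pin, on its axis, 100 mm above the table. Pin diameter 10 mm, free for 45 mm towards the post and 44 mm the other way, ended by a red disc 16 mm across. With the web within 12 mm of this point the 60 mm wide foot clears the post.
- tray: Fixed green open parts tray, 150 (x) x 130 mm outside, walls 5 mm thick and 22 mm high, floor 5 mm above the table; origin: centre of its underside. In the middle of the bench, nearer or farther than the tool block.
- toolblock: Loose dark wooden block 75 x 85 mm, 32 mm high, with six short coloured tools standing up to 74 mm; origin: centre of its underside. Leave alone.
- mug: Loose white mug, 80 mm in diameter plus its handle on the +y side, 92 mm high; origin: centre of its underside. Leave alone.
- stone: Loose brick-coloured sharpening stone, 110 x 50 x 22 mm; origin: centre of its underside. Leave alone.
There are look-alikes about, which are no part of the job. There is more than one size of the fixture; the one meant has the size given above.

How it is judged:
By the outcome, as a careful person would: the job done as asked, in the order asked, and still so for the second after the job is handed in, with the robot touching nothing.
It also fails if it takes over 72 s, if anything falls off the work surface, if the arm or the gripper's body presses on something with over 40 N, if the wrist force passes 120 N, or if a joint passes its speed limit or range.

### The arm

A 6-joint arm with a two-finger parallel gripper is mounted at the origin on the work surface. World frame = base frame: x ahead of the robot, y to its left, z up, the work surface at z = 0. Lengths are in mm, angles in rad, forces in N, time in s.
With the tool pointing down it reaches from about 275 to 750 mm from the base axis. Payload 10.2 kg.
Tool frame: the origin (TCP) lies at the very end of the fingers, on their centre line; the grasp point (between the pads) lies 19 mm behind it; y points along the fingers, x is the direction in which the jaws open and shut, and the axes are right-handed (so a half turn about y gives the same grasp; the last joint's range is limited). The gripper opens to 85 mm and grips with 20 to 120 N. Pads are 22 mm wide; open, the fingers measure 114 mm over their backs; the gripper's body (76 mm by 85 mm) begins 54 mm behind the grasp point. The pads swing forward as they close: fully open they stand 13 mm farther back than shut.
Start: joints at [0.898, 0.313, 1.498, -0, 1.331, -0.223], TCP at [228.275, 472.781, 231.294] pointing down, gripper open.
Joint ranges: [-2.94, 2.94], [-0.97, 2.17], [0.19, 2.56], [-1.23, 4.37], [0.02, 3.11], [-2.88, 2.88]. Speed limits (rad/s): [2.39, 2.39, 3.01, 3.14, 3.14, 3.14].

### API

Orientations are given as a unit quaternion [w, x, y, z].
In Python, from rig import telemetry, imaging, ctrl gives the robot as it stands.
- The arm moves only by the shell command python3 -m handwheel 'ROWS' [FORCE]. ROWS is JSON, a list of rows, each an object with "delta_pos": the shift along the tool's x, y, z in cm, a list of three; "twist": the turn, a rotation vector about the tool's x, y, z in rad, a list of three; "jaw": the opening, from 0 (shut) to 1 (fully open). A call has exactly 10 rows; each row is the pose to reach, as a shift and turn from the pose commanded when the call began, along the tool's axes at that moment; what a row does not reach only later rows make up. A row lasts 1/12 s, in which the tool goes at most 41.7 mm and 7.16 degrees, less where a joint would pass 70% of its speed; a pose out of reach is approached as far as the arm can. A call with a gripper value outside its range is refused whole. The fingers move at their own pace and stop on an object; FORCE is the grip in N (left out, the last holds). Time passes only in rows, so rows that repeat a pose let the fingers close, or fill a call up. It gives the time, the measured TCP pose, the force and the opening at its end, in the units of the state.
- telemetry.sense(): the state, without advancing time (a new reading comes with each control period).
- imaging.capture(name): name is "scene" or "top"; returns a dict with "frame" (400x640x3 uint8, red, green, blue), "z_map" (400x640 float32, mm along the optical axis (not along the pixel's ray), 0 where there is no reading), "fx", "fy", "cx", "cy" (pixels), "D" ([k1, k2, p1, p2, k3] as OpenCV has them; the pictures are not rectified), "rvec" (rotation vector, rad) and "tvec" (3), from world to camera coordinates, as OpenCV has them. Camera axes: x right, y down, z forward; pixel columns grow to the right and rows downward; lengths in mm; the calibration is good to about 2 mm. A picture is of the moment at which its call begins.
- ctrl.finish_job(): hands the job in, once; it reports no verdict.
The state is a dict: "time_s": time; "joints": joint angles; "dq": joint speeds; "tau": joint torques, N m; "eef_pos": TCP position; "ee_rot": TCP orientation; "force": force on the tool from outside, world axes, zero at the start; "wrist_torque": the same for the moment, N m; "grip_width": opening from 0.0 (shut) to 1.0 (fully open).
Only numpy, scipy, OpenCV 4.12 (cv2) and the standard library are available. Lean on these libraries where they do the work, as an engineer would, in place of code of your own. Each camera call takes 0.05 s, during which the arm holds its last target.

## Working session

There is one attempt and no reset: what is moved stays moved. The work goes in short steps, Python scripts to look and compute and a shell command to move; the robot and the scene stay as the last step left them, time stands still between calls to the robot, and variables do not carry over. Pictures are saved under pics/ and viewed, and the job is handed in when it is done.

```bash
ls; mkdir -p pics; cat > h.py <<'E'
import numpy as np, cv2, pickle
from rig import telemetry, imaging, ctrl
def snap(n,tag):
    d=imaging.capture(n); pickle.dump(d,open(f'pics/{tag}.pkl','wb')); cv2.imwrite(f'pics/{tag}.png',d['frame'][:,:,::-1]); return d
def load(tag): return pickle.load(open(f'pics/{tag}.pkl','rb'))
def KD(d): return np.array([[d['fx'],0,d['cx']],[0,d['fy'],d['cy']],[0,0,1.]]),np.array(d['D'],float)
def RT(d): return cv2.Rodrigues(np.array(d['rvec'],float))[0],np.array(d['tvec'],float).reshape(3)
def ray(d,u,v):
    K,D=KD(d);p=cv2.undistortPoints(np.array([[[u,v]]],float),K,D)[0,0];R,t=RT(d)
    return -R.T@t, R.T@np.array([p[0],p[1],1.])
def atz(d,u,v,z):
    c,r=ray(d,u,v); return c+r*(z-c[2])/r[2]
def dep(d,u,v):
    c,r=ray(d,u,v); return c+r*d['z_map'][int(round(v)),int(round(u))]
def proj(d,P):
    K,D=KD(d);return cv2.projectPoints(np.array(P,float).reshape(-1,1,3),np.array(d['rvec'],float),np.array(d['tvec'],float),K,D)[0].reshape(-1,2)
def cloud(d):
    K,D=KD(d);R,t=RT(d);h,w=d['z_map'].shape
    uv=np.stack(np.meshgrid(np.arange(w),np.arange(h)),-1).reshape(-1,1,2).astype(float)
    p=cv2.undistortPoints(uv,K,D).reshape(h,w,2);z=d['z_map']
    X=np.dstack([p[...,0]*z,p[...,1]*z,z]); W=(X-t)@R; W[z==0]=np.nan; return W
def crop(tag,u0,v0,u1,v1,s,out):
    im=cv2.imread(f'pics/{tag}.png')[v0:v1,u0:u1]; cv2.imwrite(f'pics/{out}.png',cv2.resize(im,None,fx=s,fy=s,interpolation=cv2.INTER_CUBIC))
E
python3 - <<'E'
from h import *
np.set_printoptions(precision=3,suppress=True)
for n in('scene','top'):
    d=snap(n,n+'0');R,t=RT(d);print(n,-R.T@t,d['fx'],d['D'])
print(telemetry.sense())
E
```

```text
pics
scene [ 935.424  483.214 1044.945] 404.7665070391447 [-0.059  0.     0.     0.     0.   ]
top [439.663  95.939 980.235] 383.0475986611421 [-0.017  0.     0.     0.     0.   ]
{'time_s': 0.1, 'joints': array([ 0.898,  0.313,  1.498, -0.   ,  1.331, -0.223]), 'dq': array([ 0.001, -0.001, -0.003, -0.002,  0.002, -0.   ]), 'tau': array([  0.004, -41.29 , -26.014,  -0.   ,   0.003,   0.   ]), 'eef_pos': array([228.124, 472.591, 230.81 ]), 'ee_rot': array([-0.599,  0.599,  0.376, -0.376]), 'force': array([-0.269,  0.233, -0.418]), 'wrist_torque': array([ 0.07 ,  0.043, -0.031]), 'grip_width': 1.0061563059260084}
```

View pics/scene0.png

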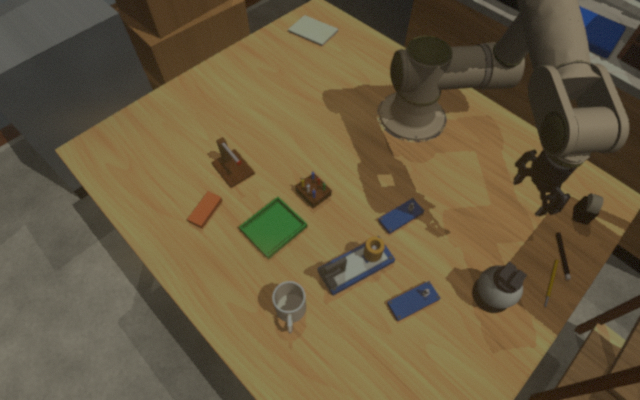

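View pics/top0.png

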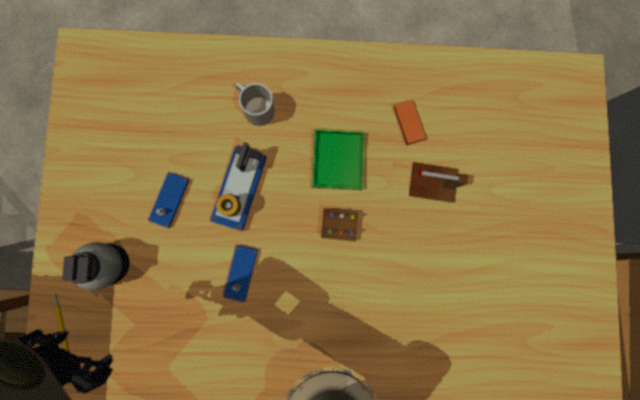

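The fixture with nut (229,205) and web (244,155) is left of the tray (339,160). The rack is at (435,182) with its red end at (423,172). The two smaller blue fixtures are decoys. I'll enlarge.

```bash
python3 - <<'E'
from h import *
crop('top0',195,130,285,240,6,'c1'); crop('top0',395,145,485,215,8,'c2'); crop('scene0',300,220,410,300,7,'c3'); crop('scene0',190,125,270,195,8,'c4')
E
```

```text
(no output)
```

View pics/c1.png

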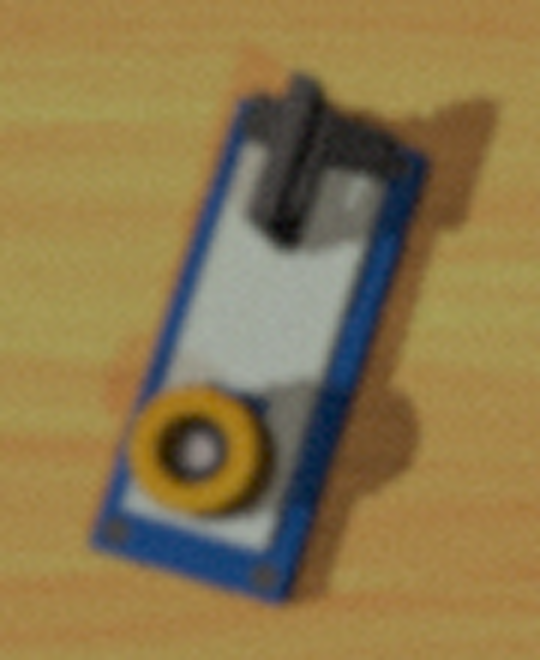

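View pics/c2.png

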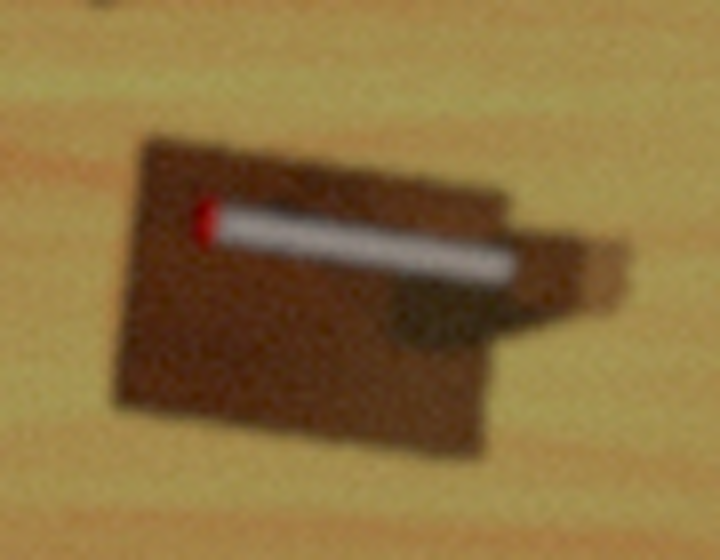

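View pics/c3.png

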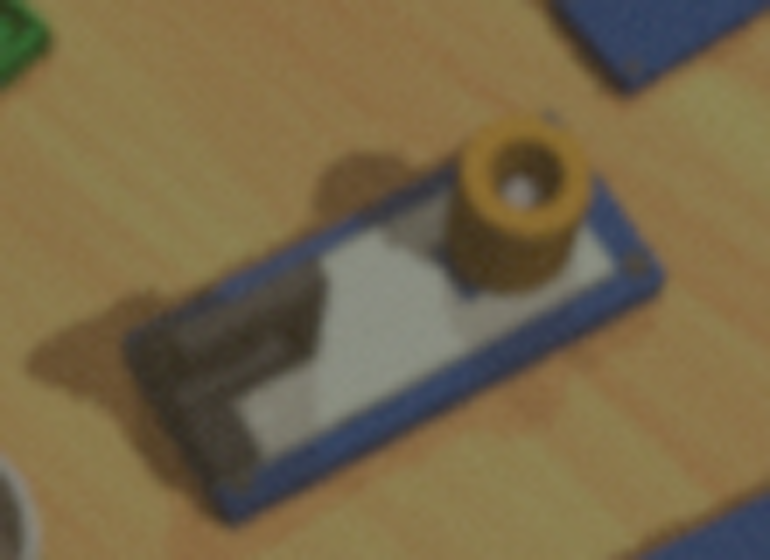

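View pics/c4.png

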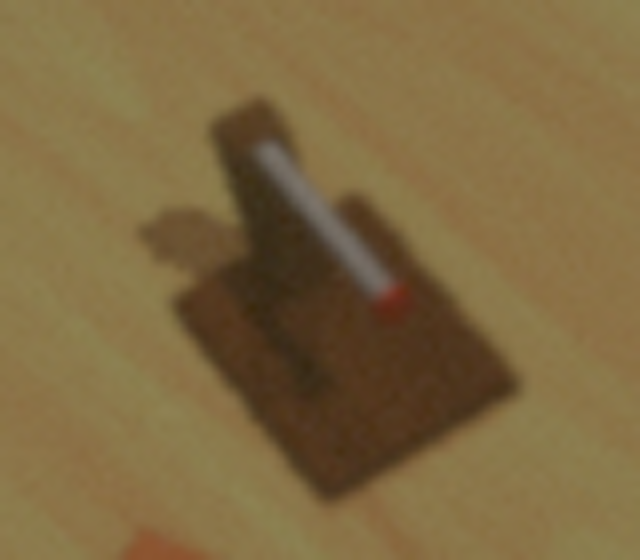

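```bash
cat > m1.py <<'E'
from h import *
np.set_printoptions(precision=1,suppress=True)
T=load('top0');S=load('scene0')
def c(o,s,x,y): return (x+.5)/s-.5+o[0],(y+.5)/s-.5+o[1]
t1=lambda x,y,z:atz(T,*c((195,130),6,x,y),z)
t2=lambda x,y,z:atz(T,*c((395,145),8,x,y),z)
s3=lambda x,y,z:atz(S,*c((300,220),7,x,y),z)
s4=lambda x,y,z:atz(S,*c((190,125),8,x,y),z)
F=[t1(93,545,25),t1(290,602,25),t1(428,155,25),t1(243,100,25)]
print('fix top',*F, [np.linalg.norm(F[i]-F[i-1]) for i in range(4)])
print('fix scene R,Bot,L',s3(662,278,25),s3(235,522,25),s3(128,338,25))
print('nut',t1(200,450,91),s3(525,180,91))
print('stud',t1(200,450,73),s3(520,188,73))
a,b=t2(207,222,100),t2(512,262,100);print('pin T',a,b,np.linalg.norm(a-b))
a,b=s4(393,300,100),s4(262,148,100);print('pin S',a,b,np.linalg.norm(a-b))
B=[t2(148,137,12),t2(508,190,12),t2(483,458,12),t2(115,405,12)];print('base',*B,[np.linalg.norm(B[i]-B[i-1]) for i in range(4)])
print('baseS',s4(520,385,12),s4(330,500,12),s4(178,305,12))
for d,n in((T,'top'),(S,'scene')):
    W=cloud(d)
    im=d['frame'].astype(int)
    g=(im[...,1]>im[...,0]*1.6)&(im[...,1]>im[...,2]*1.6)
    w=W[g]; w=w[(w[:,2]>12)&(w[:,2]<30)]
    r=cv2.minAreaRect(w[:,:2].astype(np.float32)); print(n,'tray',r,len(w))
    m=(W[...,2]>84)&(W[...,2]<120)&(abs(W[...,1]-430)<600)
    for nm,(x,y) in dict(nut=(np.nanmean([F[0][0],F[1][0]])+50,0)).items(): pass
    q=W[(W[...,2]>80)&(W[...,2]<130)&(W[...,0]>250)&(W[...,0]<750)&(np.abs(W[...,1])<500)]
    print(n,len(q))
E
python3 m1.py
```

```text
fix top [471.4 311.6  25. ] [450.5 230.   25. ] [639.3 181.4  25. ] [659.9 259.9  25. ] [np.float64(195.53808849276425), np.float64(84.18644138355238), np.float64(195.02080390022724), np.float64(81.12336495924838)]
fix scene R,Bot,L [475.8 314.6  25. ] [664.8 266.2  25. ] [641.8 185.9  25. ]
nut [506.9 258.   91. ] [511.6 264.   91. ]
stud [508.3 261.3  73. ] [507.4 260.8  73. ]
pin T [ 596.9 -189.8  100. ] [ 588.3 -281.7  100. ] 92.3011513229008
pin S [ 597.  -189.3  100. ] [ 587.3 -280.4  100. ] 91.64573206386298
base [ 640. -199.   12.] [ 626.9 -318.5   12. ] [ 538.6 -309.    12. ] [ 551.9 -188.2   12. ] [np.float64(88.76309570395992), np.float64(120.214239598345), np.float64(88.81133957926272), np.float64(121.58201318003529)]
baseS [ 556.1 -184.1   12. ] [ 642.9 -193.7   12. ] [ 628.4 -310.5   12. ]
top tray ((437.1539306640625, 303.15380859375), (221.27220153808594, 914.1087036132812), 36.14588928222656) 375
top 872
scene tray ((641.2891845703125, 0.8048057556152344), (128.6319122314453, 142.8938446044922), 89.67266845703125) 134
scene 674
```

```bash
cat > m2.py <<'E'
from h import *
np.set_printoptions(precision=1,suppress=True)
T=load('top0');S=load('scene0')
for d,n in((T,'top'),(S,'scene')):
    W=cloud(d); im=cv2.cvtColor(np.ascontiguousarray(d['frame']),cv2.COLOR_RGB2HSV)
    def near(x,y,r,z0,z1): return (np.hypot(W[...,0]-x,W[...,1]-y)<r)&(W[...,2]>z0)&(W[...,2]<z1)
    q=W[near(509,261,45,82,100)]; c,r=cv2.minEnclosingCircle(q[:,:2].astype(np.float32));print(n,'nut n',len(q),q.mean(0),np.median(q[:,2]),c,r)
    q=W[near(595,235,80,92,120)];print(n,'web',len(q),q.mean(0),cv2.minAreaRect(q[:,:2].astype(np.float32)))
    q=W[near(592,-236,70,90,110)];print(n,'pin',len(q),q.mean(0),cv2.minAreaRect(q[:,:2].astype(np.float32)))
    g=(im[...,0]>40)&(im[...,0]<80)&(im[...,1]>140)&near(640,0,140,-20,50)
    q=W[g];print(n,'tray',len(q),cv2.minAreaRect(np.stack([q[q[:,2]>14]]).reshape(-1,3)[:,:2].astype(np.float32)),np.median(q[:,2]))
    q=W[near(490,0,80,20,90)];print(n,'block',q.min(0),q.max(0))
def box(x,y,yaw,x0,x1,y0,y1,z):
    c,s=np.cos(yaw),np.sin(yaw);return [(x+c*a-s*b,y+s*a+c*b,z) for a,b in((x0,y0),(x1,y0),(x1,y1),(x0,y1))]
def draw(im,d,P,k,o,s,col):
    p=(proj(d,P)-np.array(o)+.5)*s-.5; cv2.polylines(im,[np.round(p*8).astype(np.int32)],True,col,1,cv2.LINE_AA,3)
th=np.linspace(0,6.28,40)
fx,fy,fw=508.3,260.5,np.radians(-14.7)
for tag,d,(u0,v0,u1,v1,s),o in(('top0',T,(195,130,285,240,5),'o1'),('scene0',S,(300,220,410,300,7),'o2')):
    crop(tag,u0,v0,u1,v1,s,o);im=cv2.imread(f'pics/{o}.png')
    draw(im,d,box(fx,fy,fw,-50,150,-42,42,25),1,(u0,v0),s,(255,255,255))
    draw(im,d,box(fx,fy,fw,85,145,-5,5,107),1,(u0,v0),s,(0,0,255))
    draw(im,d,box(fx,fy,fw,-35,145,-30,30,31),1,(u0,v0),s,(0,255,0))
    draw(im,d,[(fx+25.5*np.cos(t),fy+25.5*np.sin(t),91) for t in th],1,(u0,v0),s,(0,0,255))
    cv2.imwrite(f'pics/{o}.png',im)
E
python3 m2.py
```

```text
top nut n 274 [506.4 261.   90.3] 90.41538969152916 (506.47113037109375, 262.3100280761719) 25.839805603027344
top web 162 [614.9 232.2 104. ] ((586.6242065429688, 242.9827117919922), (18.99936866760254, 136.5077362060547), 76.64058685302734)
top pin 291 [ 588.  -252.5  104.2] ((587.9984741210938, -242.78793334960938), (114.88038635253906, 24.399402618408203), 85.90179443359375)
top tray 2870 ((638.6524047851562, -2.1829910278320312), (128.883544921875, 150.7415008544922), 89.21736907958984) 5.5221227265763115
top block [430.9 -51.5  20.1] [568.3  37.2  76.6]
scene nut n 216 [512.  264.2  89.1] 89.48532790488517 (510.90875244140625, 263.51483154296875) 25.502628326416016
scene web 145 [624.7 233.6 103.7] ((591.3372802734375, 245.326904296875), (27.92521858215332, 133.61737060546875), 79.13803100585938)
scene pin 166 [ 592.1 -248.   103.4] ((593.0302734375, -240.33450317382812), (119.7494888305664, 23.77035903930664), 82.73048400878906)
scene tray 254 ((643.0436401367188, 0.39307403564453125), (127.55006408691406, 144.408203125), 89.14691162109375) 5.876165367738542
scene block [436.  -50.3  20.1] [569.7  37.7  73.8]
```

View pics/o1.png

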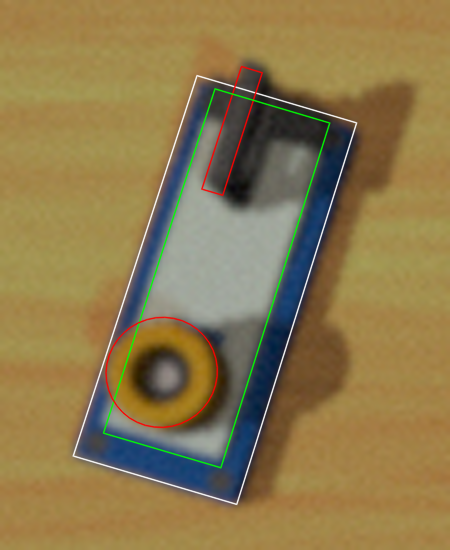

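View pics/o2.png

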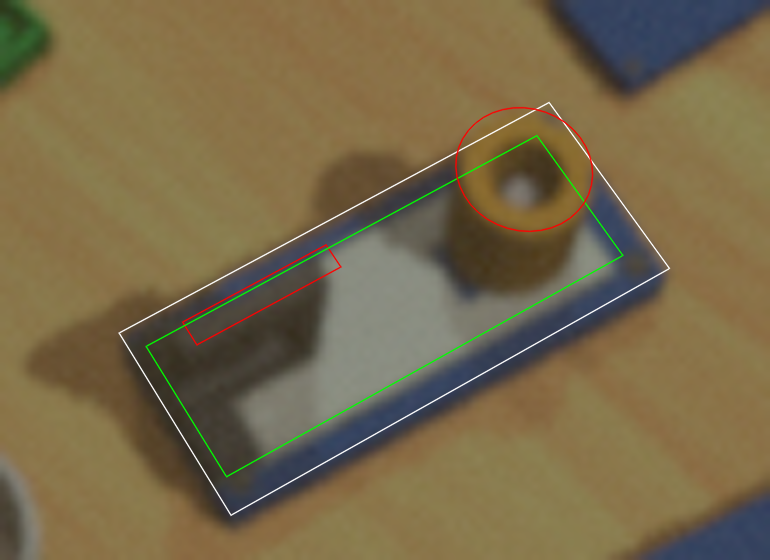

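```bash
cat > plan.py <<'E'
import sys
from h import *
from scipy.spatial.transform import Rotation as Ro
np.set_printoptions(precision=3,suppress=True)
def pose():
    s=telemetry.sense();q=s['ee_rot'];R=Ro.from_quat([q[1],q[2],q[3],q[0]]).as_matrix();return s,R
def plan(x,y,z,yaw=None):
    s,R=pose();p=s['eef_pos'];y0=np.degrees(np.arctan2(R[1,0],R[0,0]))
    Rt=R
    if yaw is not None:
        c,q=np.cos(np.radians(yaw)),np.sin(np.radians(yaw)); Rt=np.array([[c,q,0],[q,-c,0],[0,0,-1.]])
    print('t',s['time_s'],'p',p,'yaw',round(y0,2),'z-axis',R[:,2],'F',s['force'],'g',round(s['grip_width'],3),'j1,j6',s['joints'][[0,5]])
    print('dpos cm',R.T@(np.array([x,y,z])-p)/10,'twist',Ro.from_matrix(R.T@Rt).as_rotvec())
if len(sys.argv)>3: plan(*[float(a) for a in sys.argv[1:]])
else:
    s,R=pose();plan(*s['eef_pos'])
E
python3 plan.py 508.5 260.5 180
```

```text
t 0.1 p [228.124 472.591 230.81 ] yaw 64.23 z-axis [-0.901  0.435  0.   ] F [-0.269  0.233 -0.418] g 1.006 j1,j6 [ 0.898 -0.223]
dpos cm [ -6.903   5.08  -34.472] twist [0. 0. 0.]
```

```bash
sed -i 's/Rt=np.array(.*$/Rt=np.array([[c,0,-q],[q,0,c],[0,-1.,0]])/; s/z-axis.,R\[:,2\]/y-axis",R[:,1]/; s/'"'"'y-axis"/"y-axis"/' plan.py; grep -n axis plan.py; python3 plan.py 508.5 260.5 150 -47
```

```text
12:    print('t',s['time_s'],'p',p,'yaw',round(y0,2),"y-axis",R[:,1],'F',s['force'],'g',round(s['grip_width'],3),'j1,j6',s['joints'][[0,5]])
t 0.1 p [228.124 472.591 230.81 ] yaw 64.23 y-axis [-0.001 -0.001 -1.   ] F [-0.269  0.233 -0.418] g 1.006 j1,j6 [ 0.898 -0.223]
dpos cm [ -6.899   8.08  -34.472] twist [ 0.001  1.941 -0.001]
```

```bash
python3 -m handwheel '[{"delta_pos":[-0.7,0.4,-3.5],"twist":[0,0.12,0],"jaw":1},{"delta_pos":[-1.4,0.8,-6.9],"twist":[0,0.24,0],"jaw":1},{"delta_pos":[-2.1,1.6,-10.4],"twist":[0,0.36,0],"jaw":1},{"delta_pos":[-2.8,2.4,-13.8],"twist":[0,0.48,0],"jaw":1},{"delta_pos":[-3.5,3.2,-17.3],"twist":[0,0.6,0],"jaw":1},{"delta_pos":[-4.2,4,-20.7],"twist":[0,0.72,0],"jaw":1},{"delta_pos":[-4.9,5,-24.2],"twist":[0,0.84,0],"jaw":1},{"delta_pos":[-5.6,6,-27.6],"twist":[0,0.96,0],"jaw":1},{"delta_pos":[-6.3,7,-31.1],"twist":[0,1.08,0],"jaw":1},{"delta_pos":[-6.9,8.1,-34.5],"twist":[0,1.2,0],"jaw":1}]' 40; python3 plan.py 508.5 260.5 150 -47
```

```text
time_s: 0.93
eef_pos: [510.1, 259.2, 149.6]
ee_rot: [-0.706, 0.707, -0.03, 0.03]
force: [0.2, 1.6, 0.5]
grip_width: 1.001
t 0.9333 p [510.129 259.165 149.646] yaw -4.88 y-axis [-0. -0. -1.] F [0.221 1.609 0.524] g 1.001 j1,j6 [0.265 0.351]
dpos cm [-0.174 -0.035  0.119] twist [ 0.     0.735 -0.   ]
```

```bash
python3 -m handwheel '[{"delta_pos":[-0.2,0,0.1],"twist":[0,0.12,0],"jaw":1},{"delta_pos":[-0.2,0,0.1],"twist":[0,0.24,0],"jaw":1},{"delta_pos":[-0.2,0,0.1],"twist":[0,0.36,0],"jaw":1},{"delta_pos":[-0.2,0,0.1],"twist":[0,0.48,0],"jaw":1},{"delta_pos":[-0.2,0,0.1],"twist":[0,0.6,0],"jaw":1},{"delta_pos":[-0.2,0,0.1],"twist":[0,0.73,0],"jaw":1},{"delta_pos":[-0.2,0,0.1],"twist":[0,0.73,0],"jaw":1},{"delta_pos":[-0.2,0,0.1],"twist":[0,0.73,0],"jaw":1},{"delta_pos":[-0.2,0,0.1],"twist":[0,0.73,0],"jaw":1},{"delta_pos":[-0.2,0,0.1],"twist":[0,0.73,0],"jaw":1}]'; python3 plan.py 508.5 260.5 42 -47; python3 - <<'E'
from h import *
snap('top','top1');snap('scene','scene1');crop('scene1',300,180,430,300,6,'s1');crop('top1',170,120,300,240,6,'t1')
E
```

```text
time_s: 1.77
eef_pos: [507.0, 261.8, 150.2]
ee_rot: [-0.65, 0.65, -0.278, 0.277]
force: [0.7, 1.0, -0.1]
grip_width: 1.003
t 1.7667 p [507.005 261.791 150.22 ] yaw -46.21 y-axis [-0. -0. -1.] F [ 0.741  0.986 -0.081] g 1.003 j1,j6 [0.271 1.078]
dpos cm [ 0.198 10.822  0.02 ] twist [ 0.     0.014 -0.   ]
```

View pics/s1.png

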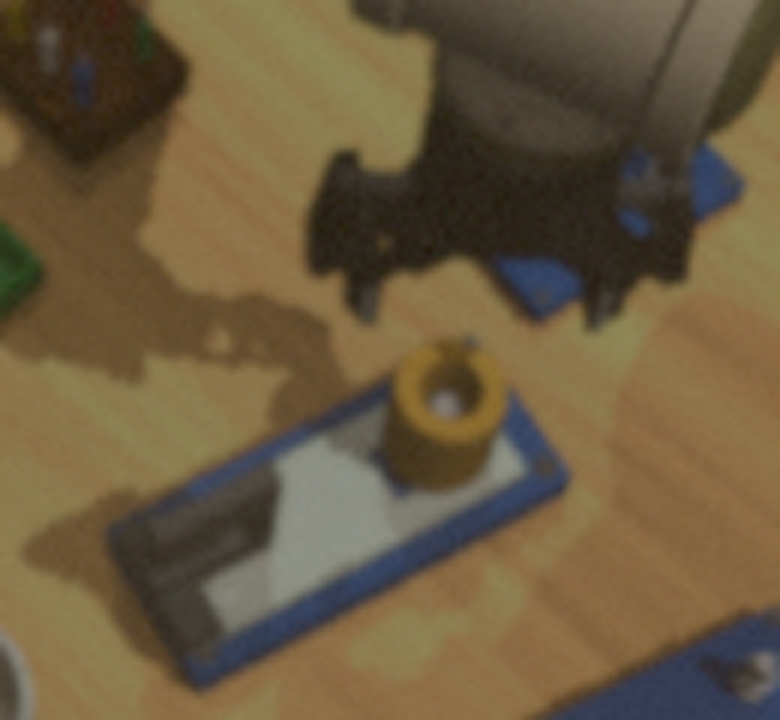

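View pics/t1.png

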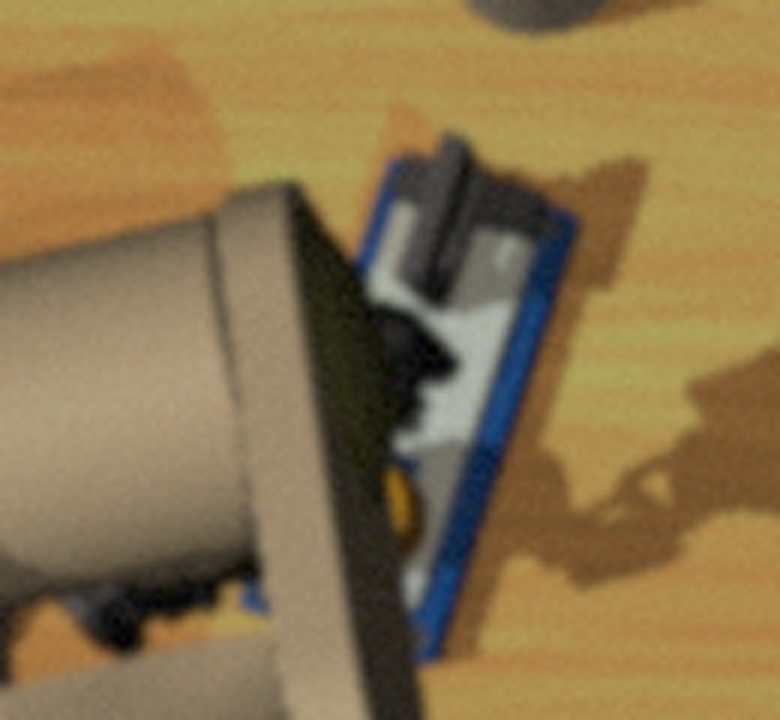

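Scene crop: the two open fingertips are at (368,318) and (600,325), and the nut is below between them. I'll use the fingertips to check the camera bias.

```bash
python3 - <<'E'
from h import *
np.set_printoptions(precision=1,suppress=True)
S=load('scene1')
for x,y in((368,318),(600,325),(484,321.5)):
    u,v=(x+.5)/6-.5+300,(y+.5)/6-.5+180
    print(atz(S,u,v,163))
s=lambda x,y:((x+.5)/6-.5+300,(y+.5)/6-.5+180)
print('nut',atz(S,*s(449,388),91),atz(S,*s(447,403),73))
E
```

```text
[541.6 234.3 163. ]
[476.4 303.1 163. ]
[509.  268.7 163. ]
nut [509.6 261.8  91. ] [507.7 261.8  73. ]
```

```bash
python3 -m handwheel '[{"delta_pos":[0.2,2,0],"twist":[0,0,0],"jaw":1},{"delta_pos":[0.2,4,0],"twist":[0,0,0],"jaw":1},{"delta_pos":[0.2,6,0],"twist":[0,0,0],"jaw":1},{"delta_pos":[0.2,8,0],"twist":[0,0,0],"jaw":1},{"delta_pos":[0.2,9.5,0],"twist":[0,0,0],"jaw":1},{"delta_pos":[0.2,10.3,0],"twist":[0,0,0],"jaw":1},{"delta_pos":[0.2,10.8,0],"twist":[0,0,0],"jaw":1},{"delta_pos":[0.2,10.8,0],"twist":[0,0,0],"jaw":1},{"delta_pos":[0.2,10.8,0],"twist":[0,0,0],"jaw":1},{"delta_pos":[0.2,10.8,0],"twist":[0,0,0],"jaw":1}]' 30; python3 plan.py 508 260 42;python3 - <<'E'
from h import *
snap('scene','scene2');crop('scene2',300,180,430,300,6,'s2')
E
```

```text
time_s: 2.7
eef_pos: [509.0, 260.5, 43.3]
ee_rot: [0.65, -0.65, 0.278, -0.279]
force: [-0.3, -0.3, -0.2]
grip_width: 1.002
t 2.7 p [508.964 260.532  43.299] yaw -46.34 y-axis [ 0.002  0.    -1.   ] F [-0.335 -0.328 -0.164] g 1.002 j1,j6 [0.268 1.077]
dpos cm [-0.028  0.13  -0.107] twist [0. 0. 0.]
```

View pics/s2.png

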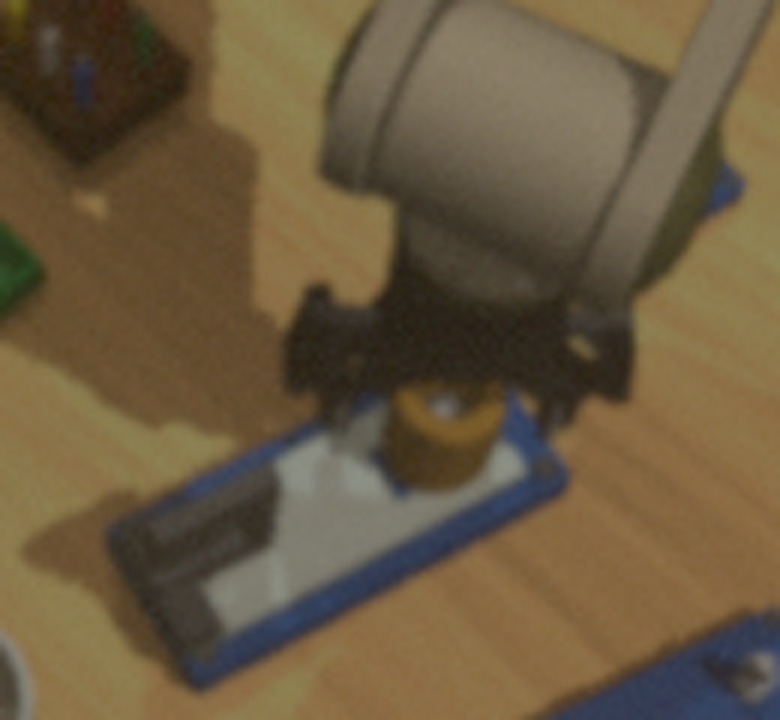

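```bash
python3 -m handwheel '[{"delta_pos":[0,0.1,-0.1],"twist":[0,0,0],"jaw":0.8},{"delta_pos":[0,0.1,-0.1],"twist":[0,0,0],"jaw":0.7},{"delta_pos":[0,0.1,-0.1],"twist":[0,0,0],"jaw":0.6},{"delta_pos":[0,0.1,-0.1],"twist":[0,0,0],"jaw":0.5},{"delta_pos":[0,0.1,-0.1],"twist":[0,0,0],"jaw":0.45},{"delta_pos":[0,0.1,-0.1],"twist":[0,0,0],"jaw":0.45},{"delta_pos":[0,0.1,-0.1],"twist":[0,0,0],"jaw":0.45},{"delta_pos":[0,0.1,-0.1],"twist":[0,0,0],"jaw":0.45},{"delta_pos":[0,0.1,-0.1],"twist":[0,0,0],"jaw":0.45},{"delta_pos":[0,0.1,-0.1],"twist":[0,0,0],"jaw":0.45}]' 25; python3 plan.py 508 260 42
```

```text
time_s: 3.58
eef_pos: [507.8, 259.7, 41.6]
ee_rot: [0.65, -0.65, 0.278, -0.278]
force: [-1.9, -0.5, 6.0]
grip_width: 0.571
t 3.5833 p [507.784 259.723  41.633] yaw -46.35 y-axis [ 0.  0. -1.] F [-1.926 -0.457  5.986] g 0.571 j1,j6 [0.267 1.076]
dpos cm [-0.005 -0.037  0.035] twist [0. 0. 0.]
```

```bash
python3 -m handwheel '[{"delta_pos":[0,0,0],"twist":[0,0,0],"jaw":0.45},{"delta_pos":[0,-0.04,0],"twist":[0,-0.12,0],"jaw":0.45},{"delta_pos":[0,-0.08,0],"twist":[0,-0.24,0],"jaw":0.45},{"delta_pos":[0,-0.12,0],"twist":[0,-0.36,0],"jaw":0.45},{"delta_pos":[0,-0.15,0],"twist":[0,-0.48,0],"jaw":0.45},{"delta_pos":[0,-0.19,0],"twist":[0,-0.6,0],"jaw":0.45},{"delta_pos":[0,-0.23,0],"twist":[0,-0.72,0],"jaw":0.45},{"delta_pos":[0,-0.27,0],"twist":[0,-0.84,0],"jaw":0.45},{"delta_pos":[0,-0.31,0],"twist":[0,-0.96,0],"jaw":0.45},{"delta_pos":[0,-0.31,0],"twist":[0,-0.96,0],"jaw":0.45}]' 40; python3 plan.py 508 260 42
```

```text
time_s: 4.42
eef_pos: [507.7, 259.6, 44.1]
ee_rot: [-0.705, 0.705, 0.055, -0.055]
force: [-0.3, 0.7, -0.0]
grip_width: 0.571
t 4.4167 p [507.659 259.601  44.098] yaw 8.89 y-axis [-0. -0. -1.] F [-0.301  0.677 -0.045] g 0.571 j1,j6 [0.267 0.112]
dpos cm [0.04  0.21  0.034] twist [0. 0. 0.]
```

Low forces. Continuing.

```bash
python3 -m handwheel '[{"delta_pos":[0,-0.04,0],"twist":[0,-0.12,0],"jaw":0.45},{"delta_pos":[0,-0.08,0],"twist":[0,-0.24,0],"jaw":0.45},{"delta_pos":[0,-0.12,0],"twist":[0,-0.36,0],"jaw":0.45},{"delta_pos":[0,-0.15,0],"twist":[0,-0.48,0],"jaw":0.45},{"delta_pos":[0,-0.19,0],"twist":[0,-0.6,0],"jaw":0.45},{"delta_pos":[0,-0.23,0],"twist":[0,-0.72,0],"jaw":0.45},{"delta_pos":[0,-0.27,0],"twist":[0,-0.84,0],"jaw":0.45},{"delta_pos":[0,-0.31,0],"twist":[0,-0.96,0],"jaw":0.45},{"delta_pos":[0,-0.35,0],"twist":[0,-1.08,0],"jaw":0.45},{"delta_pos":[0,-0.35,0],"twist":[0,-1.08,0],"jaw":0.45}]'; python3 plan.py 508 260 42
python3 -m handwheel '[{"delta_pos":[0,-0.04,0],"twist":[0,-0.12,0],"jaw":0.45},{"delta_pos":[0,-0.08,0],"twist":[0,-0.24,0],"jaw":0.45},{"delta_pos":[0,-0.12,0],"twist":[0,-0.36,0],"jaw":0.45},{"delta_pos":[0,-0.15,0],"twist":[0,-0.48,0],"jaw":0.45},{"delta_pos":[0,-0.19,0],"twist":[0,-0.6,0],"jaw":0.45},{"delta_pos":[0,-0.23,0],"twist":[0,-0.72,0],"jaw":0.45},{"delta_pos":[0,-0.27,0],"twist":[0,-0.84,0],"jaw":0.45},{"delta_pos":[0,-0.29,0],"twist":[0,-0.9,0],"jaw":0.45},{"delta_pos":[0,-0.29,0],"twist":[0,-0.9,0],"jaw":0.45},{"delta_pos":[0,-0.29,0],"twist":[0,-0.9,0],"jaw":0.45}]'; python3 plan.py 508 260 42
```

```text
time_s: 5.25
eef_pos: [509.1, 259.7, 48.1]
ee_rot: [-0.576, 0.577, 0.41, -0.408]
force: [5.4, 1.3, -1.0]
grip_width: 0.572
t 5.25 p [509.058 259.659  48.099] yaw 70.64 y-axis [ 0.003  0.001 -1.   ] F [ 5.436  1.322 -0.986] g 0.572 j1,j6 [ 0.267 -0.966]
dpos cm [-0.004  0.61   0.113] twist [0. 0. 0.]
time_s: 6.08
eef_pos: [509.2, 260.6, 51.2]
ee_rot: [-0.343, 0.345, 0.619, -0.617]
force: [6.5, 5.5, -2.1]
grip_width: 0.572
t 6.0833 p [509.243 260.555  51.171] yaw 121.85 y-axis [ 0.004  0.002 -1.   ] F [ 6.542  5.469 -2.078] g 0.572 j1,j6 [ 0.268 -1.86 ]
dpos cm [0.019 0.916 0.139] twist [0. 0. 0.]
```

```bash
python3 -m handwheel '[{"delta_pos":[0,-0.05,-0.1],"twist":[0,-0.06,0],"jaw":0.45},{"delta_pos":[0,-0.1,-0.1],"twist":[0,-0.1,0],"jaw":0.45},{"delta_pos":[0,-0.15,-0.1],"twist":[0,-0.1,0],"jaw":0.45},{"delta_pos":[0,-0.2,-0.1],"twist":[0,-0.1,0],"jaw":0.45},{"delta_pos":[0,-0.25,-0.1],"twist":[0,-0.1,0],"jaw":0.45},{"delta_pos":[0,-0.3,-0.1],"twist":[0,-0.1,0],"jaw":0.45},{"delta_pos":[0,-0.35,-0.1],"twist":[0,-0.1,0],"jaw":0.45},{"delta_pos":[0,-0.4,-0.1],"twist":[0,-0.1,0],"jaw":0.45},{"delta_pos":[0,-0.45,-0.1],"twist":[0,-0.1,0],"jaw":0.45},{"delta_pos":[0,-0.5,-0.1],"twist":[0,-0.1,0],"jaw":0.45}]'; python3 plan.py 508 260 42
```

```text
time_s: 6.92
eef_pos: [508.9, 260.9, 55.3]
ee_rot: [-0.312, 0.312, 0.635, -0.634]
force: [3.5, 5.8, -5.8]
grip_width: 0.572
t 6.9167 p [508.862 260.896  55.253] yaw 127.57 y-axis [ 0.001  0.001 -1.   ] F [ 3.525  5.824 -5.848] g 0.572 j1,j6 [ 0.268 -1.959]
dpos cm [-0.019  1.325  0.125] twist [0. 0. 0.]
```

```bash
python3 -m handwheel '[{"delta_pos":[0,-0.1,0],"twist":[0,0,0],"jaw":0.45},{"delta_pos":[0,-0.2,0],"twist":[0,0,0],"jaw":0.45},{"delta_pos":[0,-0.3,0],"twist":[0,0,0],"jaw":0.45},{"delta_pos":[0,-0.4,0],"twist":[0,0,0],"jaw":0.45},{"delta_pos":[0,-0.5,0],"twist":[0,0,0],"jaw":0.45},{"delta_pos":[0,-0.6,0],"twist":[0,0,0],"jaw":0.45},{"delta_pos":[0,-0.7,0],"twist":[0,0,0],"jaw":0.45},{"delta_pos":[0,-0.8,0],"twist":[0,0,0],"jaw":0.45},{"delta_pos":[0,-0.9,0],"twist":[0,0,0],"jaw":0.45},{"delta_pos":[0,-1,0],"twist":[0,0,0],"jaw":0.45}]'; python3 plan.py 508 260 42;python3 - <<'E'
from h import *
snap('scene','scene3');crop('scene3',300,180,430,300,6,'s3')
E
```

```text
time_s: 7.75
eef_pos: [508.5, 260.7, 65.3]
ee_rot: [-0.312, 0.312, 0.635, -0.634]
force: [-0.3, 1.4, -1.6]
grip_width: 0.573
t 7.75 p [508.502 260.696  65.289] yaw 127.6 y-axis [ 0.     0.001 -1.   ] F [-0.337  1.387 -1.599] g 0.573 j1,j6 [ 0.268 -1.959]
dpos cm [-0.026  2.329  0.083] twist [0. 0. 0.]
```

View pics/s3.png

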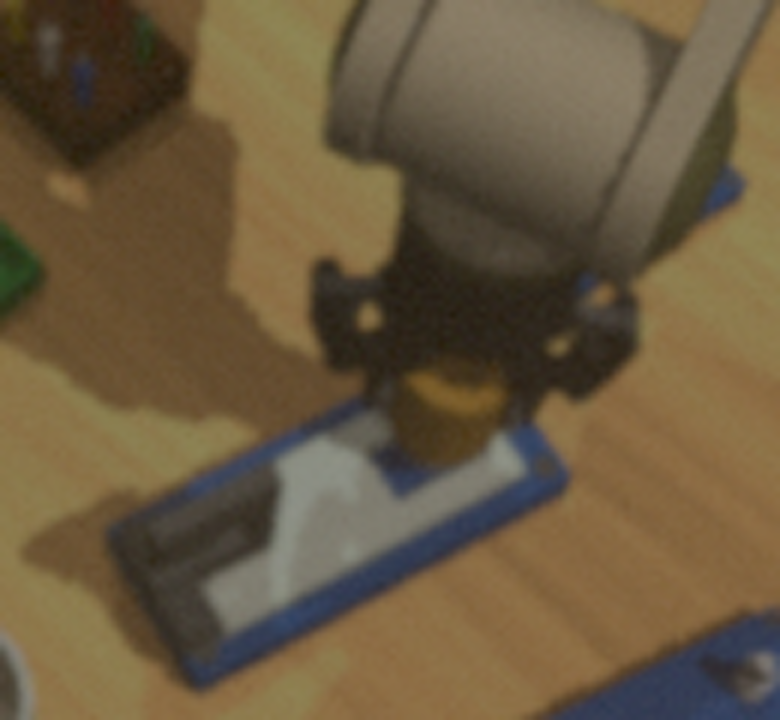

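```bash
python3 -m handwheel '[{"delta_pos":[0,-1,0],"twist":[0,0,0],"jaw":0.45},{"delta_pos":[0,-2,0],"twist":[0,0,0],"jaw":0.45},{"delta_pos":[0,-3,0],"twist":[0,0,0],"jaw":0.45},{"delta_pos":[0,-4,0],"twist":[0,0,0],"jaw":0.45},{"delta_pos":[0,-5,0],"twist":[0,0,0],"jaw":0.45},{"delta_pos":[0,-6,0],"twist":[0,0.1,0],"jaw":0.45},{"delta_pos":[0,-7,0],"twist":[0,0.2,0],"jaw":0.45},{"delta_pos":[0,-8,0],"twist":[0,0.3,0],"jaw":0.45},{"delta_pos":[0,-9,0],"twist":[0,0.4,0],"jaw":0.45},{"delta_pos":[0,-9,0],"twist":[0,0.5,0],"jaw":0.45}]'; python3 plan.py 641 -1 70 95
```

```text
time_s: 8.63
eef_pos: [509.4, 260.4, 158.7]
ee_rot: [-0.459, 0.461, 0.538, -0.536]
force: [0.3, -0.2, -2.3]
grip_width: 0.575
t 8.6333 p [509.385 260.391 158.725] yaw 98.88 y-axis [ 0.004  0.001 -1.   ] F [ 0.298 -0.217 -2.275] g 0.575 j1,j6 [ 0.268 -1.458]
dpos cm [-27.861   8.898  -8.933] twist [0.004 0.068 0.001]
```

```bash
python3 -m handwheel '[{"delta_pos":[-2,0,-0.6],"twist":[0,0,0],"jaw":0.45},{"delta_pos":[-5,0,-1.6],"twist":[0,0,0],"jaw":0.45},{"delta_pos":[-8.5,0,-2.7],"twist":[0,0.07,0],"jaw":0.45},{"delta_pos":[-12,0,-3.8],"twist":[0,0.07,0],"jaw":0.45},{"delta_pos":[-15.5,0,-5],"twist":[0,0.07,0],"jaw":0.45},{"delta_pos":[-19,0,-6.1],"twist":[0,0.07,0],"jaw":0.45},{"delta_pos":[-22.5,1,-7.2],"twist":[0,0.07,0],"jaw":0.45},{"delta_pos":[-25.5,2,-8.2],"twist":[0,0.07,0],"jaw":0.45},{"delta_pos":[-27.3,3.5,-8.8],"twist":[0,0.07,0],"jaw":0.45},{"delta_pos":[-27.9,5,-8.9],"twist":[0,0.07,0],"jaw":0.45}]'; python3 plan.py 641 -1 30 95
```

```text
time_s: 9.47
eef_pos: [642.2, -4.4, 106.0]
ee_rot: [-0.477, 0.478, 0.521, -0.521]
force: [-0.8, -0.2, -2.0]
grip_width: 0.568
t 9.4667 p [642.186  -4.41  106.028] yaw 94.98 y-axis [ 0.002 -0.001 -1.   ] F [-0.822 -0.183 -2.02 ] g 0.568 j1,j6 [-0.189 -1.846]
dpos cm [0.358 7.602 0.101] twist [ 0.002 -0.    -0.001]
```

```bash
python3 -m handwheel '[{"delta_pos":[0.3,1,0],"twist":[0,0,0],"jaw":0.45},{"delta_pos":[0.3,2,0],"twist":[0,0,0],"jaw":0.45},{"delta_pos":[0.3,3,0],"twist":[0,0,0],"jaw":0.45},{"delta_pos":[0.3,4,0],"twist":[0,0,0],"jaw":0.45},{"delta_pos":[0.3,5,0],"twist":[0,0,0],"jaw":0.45},{"delta_pos":[0.3,6,0],"twist":[0,0,0],"jaw":0.45},{"delta_pos":[0.3,7,0],"twist":[0,0,0],"jaw":0.45},{"delta_pos":[0.3,7.6,0],"twist":[0,0,0],"jaw":0.45},{"delta_pos":[0.3,7.6,0],"twist":[0,0,0],"jaw":0.45},{"delta_pos":[0.3,7.6,0],"twist":[0,0,0],"jaw":0.45}]'; python3 plan.py 641 -1 16 95;python3 - <<'E'
from h import *
snap('scene','scene4');crop('scene4',220,150,340,270,6,'s4')
E
```

```text
time_s: 10.3
eef_pos: [640.7, 1.9, 29.7]
ee_rot: [0.477, -0.477, -0.522, 0.522]
force: [1.0, -0.3, -2.4]
grip_width: 0.57
t 10.3 p [640.661   1.943  29.657] yaw 95.17 y-axis [-0.  0. -1.] F [ 0.99  -0.317 -2.353] g 0.57 j1,j6 [-0.18 -1.84]
dpos cm [-0.296  1.366 -0.008] twist [-0.     0.003  0.   ]
```

View pics/s4.png

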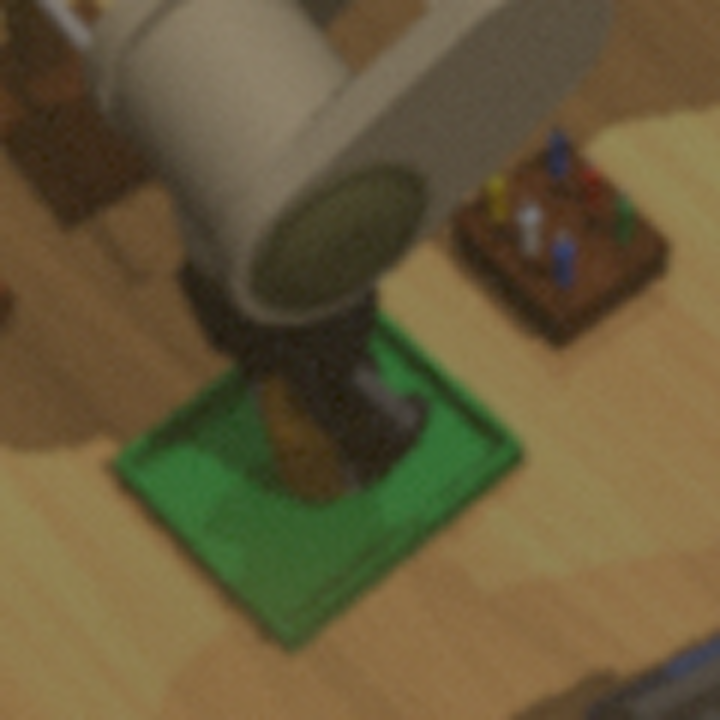

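```bash
python3 - <<'E'
from h import *
S=load('scene4')
crop('scene4',255,195,300,240,14,'s5')
im=cv2.imread('pics/s5.png')
th=np.linspace(0,6.28,60)
for z in(19,79):
    p=(proj(S,[(641+25.5*np.cos(t),2+25.5*np.sin(t),z) for t in th])-[255,195]+.5)*14
    cv2.polylines(im,[p.astype(np.int32)],True,(255,255,255),1,cv2.LINE_AA)
cv2.imwrite('pics/s5.png',im)
E
```

```text
(no output)
```

View pics/s5.png

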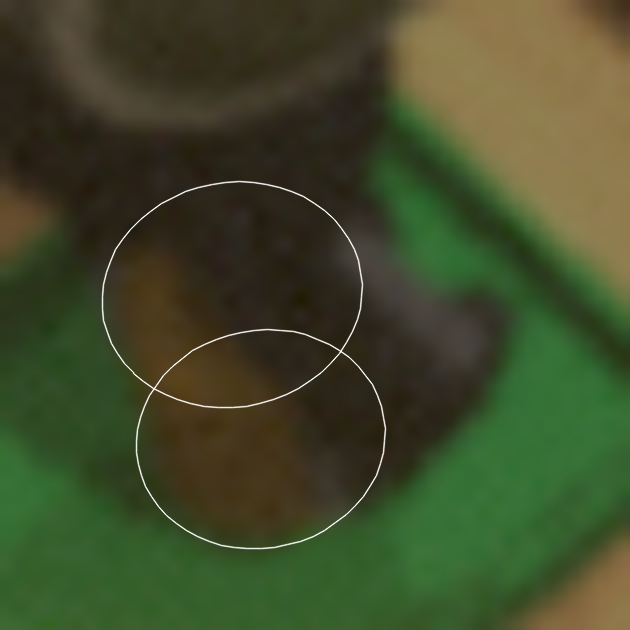

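```bash
python3 -m handwheel '[{"delta_pos":[0,0.3,0],"twist":[0,0,0],"jaw":0.45},{"delta_pos":[0,0.6,0],"twist":[0,0,0],"jaw":0.45},{"delta_pos":[0,0.85,0],"twist":[0,0,0],"jaw":0.45},{"delta_pos":[0,1,0],"twist":[0,0,0],"jaw":0.45},{"delta_pos":[0,1.1,0],"twist":[0,0,0],"jaw":0.45},{"delta_pos":[0,1.15,0],"twist":[0,0,0],"jaw":0.45},{"delta_pos":[0,1.2,0],"twist":[0,0,0],"jaw":0.45},{"delta_pos":[0,1.2,0],"twist":[0,0,0],"jaw":0.45},{"delta_pos":[0,1.2,0],"twist":[0,0,0],"jaw":0.45},{"delta_pos":[0,1.2,0],"twist":[0,0,0],"jaw":0.45}]'; python3 plan.py 641 -1 16 95
```

```text
time_s: 11.18
eef_pos: [640.7, 1.9, 17.9]
ee_rot: [-0.477, 0.477, 0.522, -0.522]
force: [0.7, 0.9, -3.1]
grip_width: 0.57
t 11.1833 p [640.701   1.943  17.893] yaw 95.17 y-axis [ 0. -0. -1.] F [ 0.692  0.887 -3.138] g 0.57 j1,j6 [-0.179 -1.84 ]
dpos cm [-0.296  0.189 -0.003] twist [ 0.     0.003 -0.   ]
```

```bash
python3 -m handwheel '[{"delta_pos":[0,0.02,0],"twist":[0,0,0],"jaw":0.45},{"delta_pos":[0,0.04,0],"twist":[0,0,0],"jaw":0.45},{"delta_pos":[0,0.06,0],"twist":[0,0,0],"jaw":0.45},{"delta_pos":[0,0.08,0],"twist":[0,0,0],"jaw":0.45},{"delta_pos":[0,0.1,0],"twist":[0,0,0],"jaw":0.45},{"delta_pos":[0,0.12,0],"twist":[0,0,0],"jaw":0.45},{"delta_pos":[0,0.14,0],"twist":[0,0,0],"jaw":0.45},{"delta_pos":[0,0.14,0],"twist":[0,0,0],"jaw":0.45},{"delta_pos":[0,0.14,0],"twist":[0,0,0],"jaw":0.45},{"delta_pos":[0,0.14,0],"twist":[0,0,0],"jaw":0.45}]'; python3 plan.py 641 -1 16 95
```

```text
time_s: 12.02
eef_pos: [640.6, 1.9, 16.4]
ee_rot: [0.477, -0.477, -0.522, 0.522]
force: [-0.6, -0.1, -3.0]
grip_width: 0.572
t 12.0167 p [640.644   1.937  16.385] yaw 95.16 y-axis [-0.  0. -1.] F [-0.584 -0.083 -2.976] g 0.572 j1,j6 [-0.18 -1.84]
dpos cm [-0.296  0.038 -0.009] twist [-0.     0.003  0.   ]
```

```bash
python3 -m handwheel '[{"delta_pos":[0,0.02,0],"twist":[0,0,0],"jaw":0.45},{"delta_pos":[0,0.03,0],"twist":[0,0,0],"jaw":0.45},{"delta_pos":[0,0.05,0],"twist":[0,0,0],"jaw":0.45},{"delta_pos":[0,0.06,0],"twist":[0,0,0],"jaw":0.45},{"delta_pos":[0,0.08,0],"twist":[0,0,0],"jaw":0.45},{"delta_pos":[0,0.09,0],"twist":[0,0,0],"jaw":0.45},{"delta_pos":[0,0.1,0],"twist":[0,0,0],"jaw":0.45},{"delta_pos":[0,0.1,0],"twist":[0,0,0],"jaw":0.45},{"delta_pos":[0,0.1,0],"twist":[0,0,0],"jaw":0.45},{"delta_pos":[0,0.1,0],"twist":[0,0,0],"jaw":0.45}]'; python3 plan.py 641 -1 16 95
```

```text
time_s: 12.85
eef_pos: [640.7, 2.0, 15.7]
ee_rot: [-0.477, 0.477, 0.522, -0.522]
force: [-3.2, 0.5, 5.2]
grip_width: 0.574
t 12.85 p [640.664   1.958  15.738] yaw 95.17 y-axis [ 0. -0. -1.] F [-3.221  0.549  5.202] g 0.574 j1,j6 [-0.179 -1.84 ]
dpos cm [-0.298 -0.026 -0.007] twist [ 0.     0.003 -0.   ]
```

```bash
python3 -m handwheel '[{"delta_pos":[0,0,0],"twist":[0,0,0],"jaw":0.6},{"delta_pos":[0,0,0],"twist":[0,0,0],"jaw":0.65},{"delta_pos":[0,0,0],"twist":[0,0,0],"jaw":0.7},{"delta_pos":[0,0,0],"twist":[0,0,0],"jaw":0.75},{"delta_pos":[0,0,0],"twist":[0,0,0],"jaw":0.78},{"delta_pos":[0,0,0],"twist":[0,0,0],"jaw":0.78},{"delta_pos":[0,0,0],"twist":[0,0,0],"jaw":0.78},{"delta_pos":[0,-0.5,0],"twist":[0,0,0],"jaw":0.78},{"delta_pos":[0,-1.5,0],"twist":[0,0,0],"jaw":0.78},{"delta_pos":[0,-3,0],"twist":[0,0,0],"jaw":0.78}]'; python3 plan.py 641 -1 180 78
python3 -m handwheel '[{"delta_pos":[0,-1.5,0],"twist":[0,0,0],"jaw":0.78},{"delta_pos":[0,-3,0],"twist":[0,0,0],"jaw":0.78},{"delta_pos":[0,-4.5,0],"twist":[0,0,0],"jaw":0.78},{"delta_pos":[0,-6.5,0],"twist":[0,0,0],"jaw":0.78},{"delta_pos":[0,-8.5,0],"twist":[0,0,0],"jaw":0.78},{"delta_pos":[0,-10.5,0],"twist":[0,0,0],"jaw":0.78},{"delta_pos":[0,-12.5,0],"twist":[0,0,0],"jaw":0.78},{"delta_pos":[0,-14,0],"twist":[0,0,0],"jaw":0.78},{"delta_pos":[0,-15,0],"twist":[0,0,0],"jaw":0.78},{"delta_pos":[0,-15,0],"twist":[0,0,0],"jaw":0.78}]'
python3 plan.py 641 -1 180 78;python3 - <<'E'
from h import *
snap('scene','scene5');crop('scene5',210,150,410,300,4,'s6')
snap('top','top5');crop('top5',195,110,385,240,4,'t6')
E
```

```text
time_s: 13.68
eef_pos: [640.1, 2.0, 45.5]
ee_rot: [0.477, -0.476, -0.522, 0.522]
force: [0.3, 0.3, 0.2]
grip_width: 0.78
t 13.6833 p [640.141   2.032  45.459] yaw 95.17 y-axis [-0.002  0.    -1.   ] F [0.337 0.275 0.211] g 0.78 j1,j6 [-0.18  -1.841]
dpos cm [ -0.303 -13.454  -0.035] twist [-0.002  0.3    0.   ]
time_s: 14.52
eef_pos: [641.4, 1.9, 198.4]
ee_rot: [-0.476, 0.478, 0.523, -0.521]
force: [-0.0, -1.4, 0.7]
grip_width: 0.781
t 14.5167 p [641.387   1.858 198.386] yaw 95.17 y-axis [ 0.005 -0.001 -1.   ] F [-0.018 -1.412  0.662] g 0.781 j1,j6 [-0.179 -1.841]
dpos cm [-0.279  1.839  0.072] twist [ 0.005  0.3   -0.001]
```

View pics/s6.png

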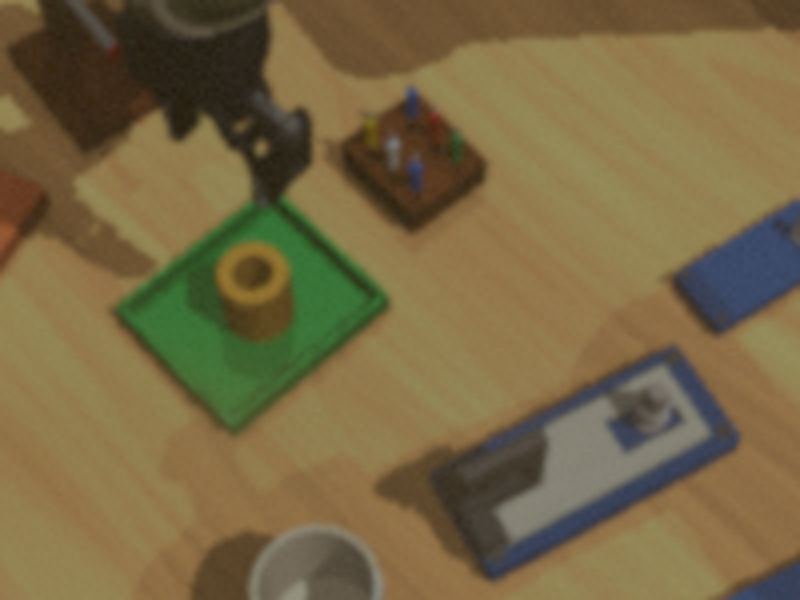

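View pics/t6.png

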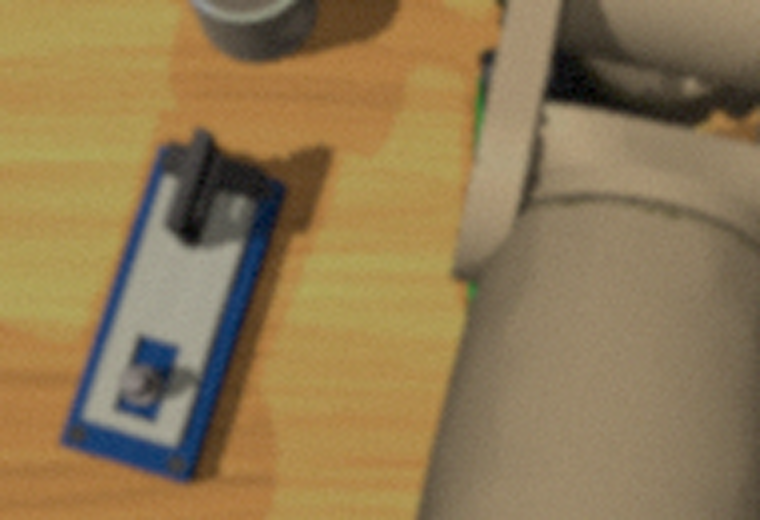

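Nut stands upright in the tray (crop 254,272 top). Now the bracket, in enlarged crops.

```bash
python3 - <<'E'
from h import *
np.set_printoptions(precision=1,suppress=True)
S=load('scene5');T=load('top5')
print('nut in tray S',atz(S,(254.5)/4-.5+210,(272.5)/4-.5+150,65))
crop('scene5',310,230,350,300,9,'s7');crop('top5',220,135,275,235,6,'t7')
crop('scene5',310,232,400,300,8,'s7')
E
```

```text
nut in tray S [637.3   4.2  65. ]
```

View pics/s7.png

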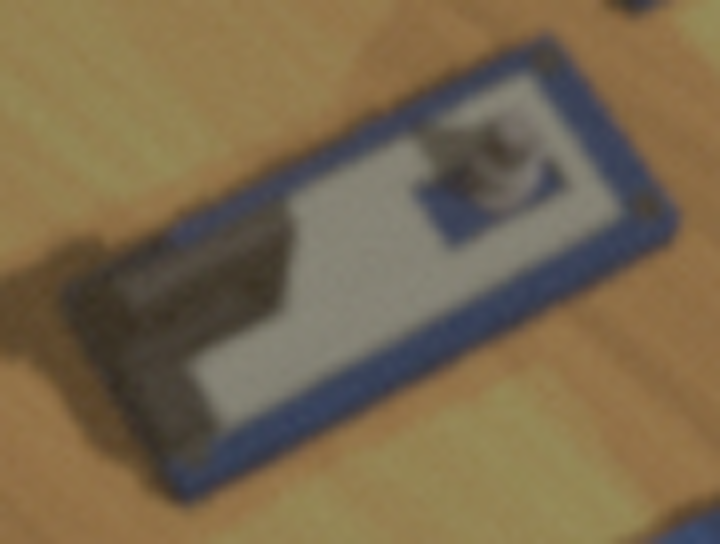

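View pics/t7.png

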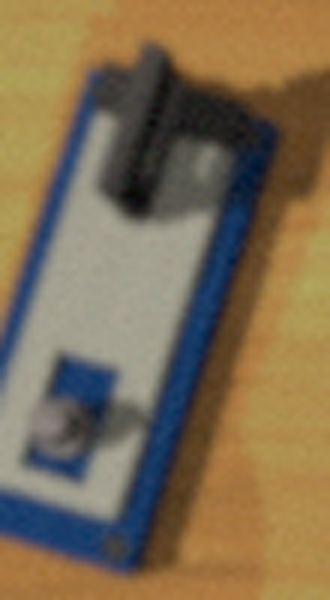

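```bash
cat > m3.py <<'E'
from h import *
np.set_printoptions(precision=1,suppress=True)
S=load('scene5');T=load('top5')
t=lambda x,y,z:atz(T,(x+.5)/6-.5+220,(y+.5)/6-.5+135,z)
s=lambda x,y,z:atz(S,(x+.5)/8-.5+310,(y+.5)/8-.5+232,z)
def ang(a,b): return np.degrees(np.arctan2(b[1]-a[1],b[0]-a[0])),np.linalg.norm(b-a)
q=[t(x,y,31) for x,y in((62,352),(118,372),(82,480),(24,462))];print('slotT',sum(q)/4,ang(q[2],q[1]),ang(q[3],q[0]))
q=[s(x,y,31) for x,y in((415,185),(455,248),(570,185))];print('slotS',(q[0]+q[2])/2,ang(q[2],q[1]),ang(q[0],q[1]))
a,b=t(150,48,107),t(117,190,107);print('webtopT',a,b,(a+b)/2,ang(b,a))
a,b=s(125,292,107),s(285,212,107);print('webtopS',a,b,(a+b)/2,ang(b,a))
print('stud',t(66,425,73),s(520,135,73))
a,b=s(185,500,25),s(675,230,25);print('fix edge S',a,b,ang(b,a)); a=s(70,300,25);print(a); b=s(540,40,25);print(b,ang(b,a))
a,b=s(225,430,31),s(628,215,31);print('footS edge',ang(b,a))
E
python3 m3.py
cat > m4.py <<'E'
from m3 import *
import sys
def bx(x,y,yaw,x0,x1,y0,y1,z):
    c,s=np.cos(yaw),np.sin(yaw);return [(x+c*a-s*b,y+s*a+c*b,z) for a,b in((x0,y0),(x1,y0),(x1,y1),(x0,y1))]
def ov(tag,d,r,out,x,y,yaw):
    u0,v0,u1,v1,sc=r;crop(tag,u0,v0,u1,v1,sc,out);im=cv2.imread(f'pics/{out}.png')
    for P,col in((bx(x,y,yaw,-35,145,-30,30,31),(0,255,0)),(bx(x,y,yaw,-25,25,-14,14,31),(0,255,255)),(bx(x,y,yaw,85,145,-5,5,107),(0,0,255))):
        p=(proj(d,P)-np.array([u0,v0])+.5)*sc-.5;cv2.polylines(im,[np.round(p*8).astype(np.int32)],True,col,1,cv2.LINE_AA,3)
    cv2.imwrite(f'pics/{out}.png',im)
if __name__=='__main__':
    a=[float(v) for v in sys.argv[1:]]
    ov('top5',T,(215,130,275,235,5.5),'oT',a[0],a[1],np.radians(a[4]));ov('scene5',S,(310,232,400,300,8),'oS',a[2],a[3],np.radians(a[4]))
    l=cv2.imread('pics/oT.png');r=cv2.imread('pics/oS.png')
E
sed -i "s/,5.5),'oT'/,5),'oT'/" m4.py
```

```text
slotT [513.2 260.2  31. ] (np.float64(-15.501073315131078), np.float64(46.62839507286127)) (np.float64(-15.95581388663355), np.float64(47.65594732777667))
slotS [512.9 262.4  31. ] (np.float64(-15.00600865778798), np.float64(46.854234899862576)) (np.float64(73.35166578543672), np.float64(26.25313173944157))
webtopT [650.5 224.5 107. ] [594.6 234.3 107. ] [622.6 229.4 107. ] (np.float64(-9.985857312230799), np.float64(56.74932818072007))
webtopS [652.8 223.  107. ] [598.  239.2 107. ] [625.4 231.1 107. ] (np.float64(-16.54275437069255), np.float64(57.18285348916907))
stud [506.5 254.9  73. ] [510.5 266.   73. ]
fix edge S [665.5 265.2  25. ] [478.5 316.2  25. ] (np.float64(-15.24316059410067), np.float64(193.80748725738752))
[643.3 189.3  25. ]
[456.9 235.8  25. ] (np.float64(-14.02589722457386), np.float64(192.1847687667905))
footS edge (np.float64(-15.832272679575825), np.float64(158.44002603459953))
```

```bash
python3 m4.py 513.2 260.2 512.9 262.4 -15.2 >/dev/null
```

```text
(no output)
```

View pics/oT.png

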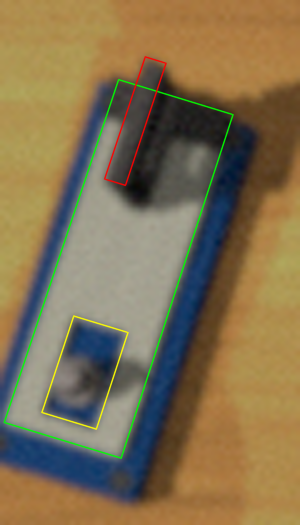

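View pics/oS.png

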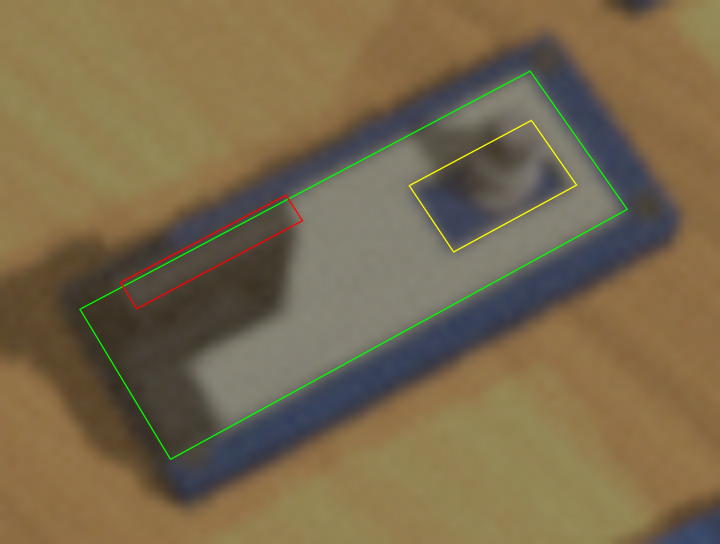

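```bash
python3 plan.py 613.4 233.7 135 74.8
```

```text
t 14.6167 p [640.466   1.973 195.147] yaw 95.17 y-axis [-0.  0. -1.] F [ 0.163 -0.291 -1.072] g 0.778 j1,j6 [-0.18  -1.841]
dpos cm [23.322  6.016  0.607] twist [-0.     0.355  0.   ]
```

```bash
python3 -m handwheel '[{"delta_pos":[2,0,0.1],"twist":[0,0.05,0],"jaw":0.6},{"delta_pos":[5,0,0.1],"twist":[0,0.12,0],"jaw":0.5},{"delta_pos":[8.5,1,0.2],"twist":[0,0.2,0],"jaw":0.5},{"delta_pos":[12,2,0.3],"twist":[0,0.28,0],"jaw":0.5},{"delta_pos":[15.5,3,0.4],"twist":[0,0.355,0],"jaw":0.5},{"delta_pos":[18.5,4,0.5],"twist":[0,0.355,0],"jaw":0.5},{"delta_pos":[21,5,0.6],"twist":[0,0.355,0],"jaw":0.5},{"delta_pos":[22.7,6,0.6],"twist":[0,0.355,0],"jaw":0.5},{"delta_pos":[23.3,6,0.6],"twist":[0,0.355,0],"jaw":0.5},{"delta_pos":[23.3,6,0.6],"twist":[0,0.355,0],"jaw":0.5}]' 60; python3 - <<'E'
from h import *
snap('scene','scene6');crop('scene6',290,200,390,300,6,'s8')
snap('top','top6');crop('top6',195,110,300,210,6,'t8')
E
python3 plan.py 613.4 233.7 84 74.8
```

```text
time_s: 15.45
eef_pos: [612.9, 234.4, 134.1]
ee_rot: [0.562, -0.561, -0.429, 0.431]
force: [0.1, -0.5, -0.3]
grip_width: 0.498
t 15.55 p [613.974 232.582 135.558] yaw 74.8 y-axis [ 0. -0. -1.] F [ 1.161 -0.739 -0.101] g 0.497 j1,j6 [ 0.184 -1.121]
dpos cm [0.094 5.156 0.086] twist [ 0.  0. -0.]
```

View pics/s8.png

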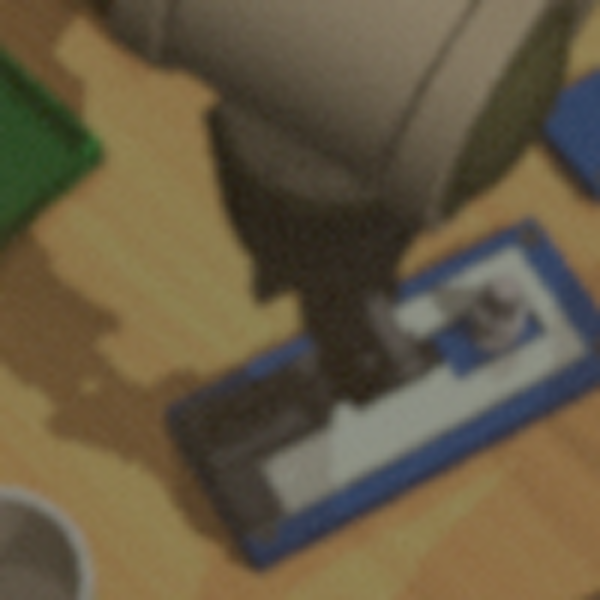

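View pics/t8.png

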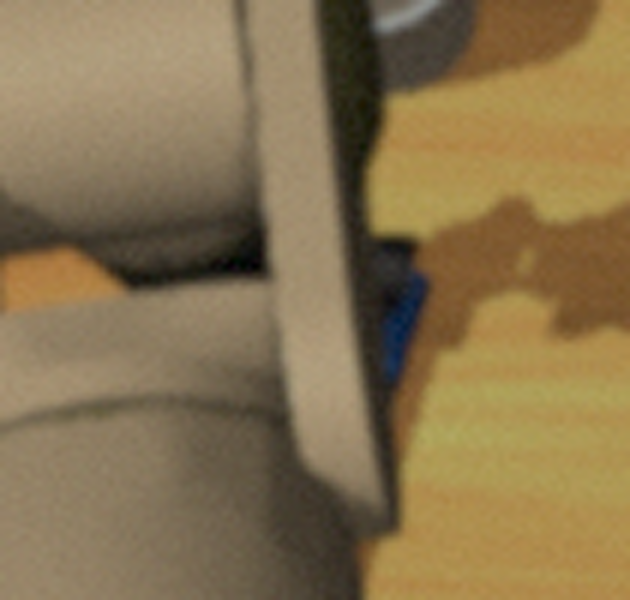

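```bash
python3 -m handwheel '[{"delta_pos":[0.1,0.8,0.1],"twist":[0,0,0],"jaw":0.5},{"delta_pos":[0.1,1.6,0.1],"twist":[0,0,0],"jaw":0.5},{"delta_pos":[0.1,2.4,0.1],"twist":[0,0,0],"jaw":0.5},{"delta_pos":[0.1,3.2,0.1],"twist":[0,0,0],"jaw":0.5},{"delta_pos":[0.1,4,0.1],"twist":[0,0,0],"jaw":0.5},{"delta_pos":[0.1,4.6,0.1],"twist":[0,0,0],"jaw":0.5},{"delta_pos":[0.1,5.1,0.1],"twist":[0,0,0],"jaw":0.5},{"delta_pos":[0.1,5.1,0.1],"twist":[0,0,0],"jaw":0.5},{"delta_pos":[0.1,5.1,0.1],"twist":[0,0,0],"jaw":0.5},{"delta_pos":[0.1,5.1,0.1],"twist":[0,0,0],"jaw":0.5}]' 25; python3 plan.py 613.4 233.7 84 74.8; python3 - <<'E'
from h import *
snap('scene','scene7');crop('scene7',290,200,390,300,6,'s9')
E
```

```text
time_s: 16.38
eef_pos: [613.2, 234.8, 84.8]
ee_rot: [-0.561, 0.562, 0.43, -0.429]
force: [-0.5, 0.4, 0.0]
grip_width: 0.497
t 16.3833 p [613.211 234.784  84.817] yaw 74.83 y-axis [ 0.001  0.    -1.   ] F [-0.483  0.427  0.032] g 0.497 j1,j6 [ 0.188 -1.118]
dpos cm [-0.1    0.082 -0.046] twist [0.001 0.001 0.   ]
```

View pics/s9.png

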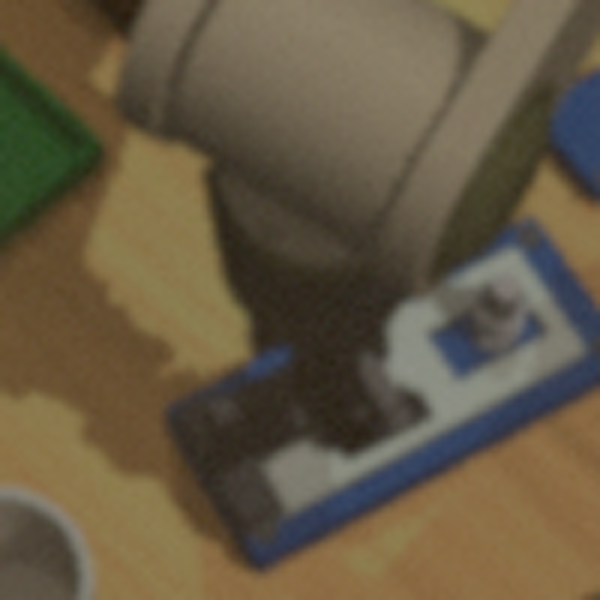

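```bash
python3 -m handwheel '[{"delta_pos":[-0.1,0.08,-0.05],"twist":[0,0,0],"jaw":0.4},{"delta_pos":[-0.1,0.08,-0.05],"twist":[0,0,0],"jaw":0.3},{"delta_pos":[-0.1,0.08,-0.05],"twist":[0,0,0],"jaw":0.2},{"delta_pos":[-0.1,0.08,-0.05],"twist":[0,0,0],"jaw":0.15},{"delta_pos":[-0.1,0.08,-0.05],"twist":[0,0,0],"jaw":0.1},{"delta_pos":[-0.1,0.08,-0.05],"twist":[0,0,0],"jaw":0.05},{"delta_pos":[-0.1,0.08,-0.05],"twist":[0,0,0],"jaw":0},{"delta_pos":[-0.1,0.08,-0.05],"twist":[0,0,0],"jaw":0},{"delta_pos":[-0.1,0.08,-0.05],"twist":[0,0,0],"jaw":0},{"delta_pos":[-0.1,0.08,-0.05],"twist":[0,0,0],"jaw":0}]' 20; python3 plan.py 613.4 233.7 84 74.8
```

```text
time_s: 17.27
eef_pos: [613.3, 233.6, 83.8]
ee_rot: [-0.562, 0.562, 0.43, -0.43]
force: [-0.3, -0.4, 2.8]
grip_width: 0.114
t 17.2667 p [613.268 233.571  83.755] yaw 74.83 y-axis [ 0. -0. -1.] F [-0.342 -0.354  2.756] g 0.114 j1,j6 [ 0.186 -1.12 ]
dpos cm [ 0.016 -0.024 -0.009] twist [0.    0.001 0.   ]
```

```bash
python3 -m handwheel '[{"delta_pos":[0,0,0],"twist":[0,0,0],"jaw":0},{"delta_pos":[0,0,0],"twist":[0,0,0],"jaw":0},{"delta_pos":[0,-0.1,0],"twist":[0,0,0],"jaw":0},{"delta_pos":[0,-0.2,0],"twist":[0,0,0],"jaw":0},{"delta_pos":[0,-0.3,0],"twist":[0,0,0],"jaw":0},{"delta_pos":[0,-0.4,0],"twist":[0,0,0],"jaw":0},{"delta_pos":[0,-0.6,0],"twist":[0,0,0],"jaw":0},{"delta_pos":[0,-0.8,0],"twist":[0,0,0],"jaw":0},{"delta_pos":[0,-1,0],"twist":[0,0,0],"jaw":0},{"delta_pos":[0,-1,0],"twist":[0,0,0],"jaw":0}]' 90; python3 plan.py 613.4 233.7 84 74.8; python3 -c "
from h import *
print(telemetry.sense()['wrist_torque'])
snap('scene','scene8');crop('scene8',290,200,390,300,6,'s10')"
```

```text
time_s: 18.1
eef_pos: [613.4, 233.7, 94.2]
ee_rot: [-0.562, 0.562, 0.43, -0.429]
force: [0.6, 0.0, -5.8]
grip_width: 0.093
t 18.1 p [613.415 233.651  94.168] yaw 74.83 y-axis [ 0.001  0.    -1.   ] F [ 0.608  0.003 -5.784] g 0.093 j1,j6 [ 0.186 -1.12 ]
dpos cm [0.004 1.017 0.004] twist [0.001 0.001 0.   ]
[ 0.00748573 -0.0004167   0.07709828]
```

View pics/s10.png

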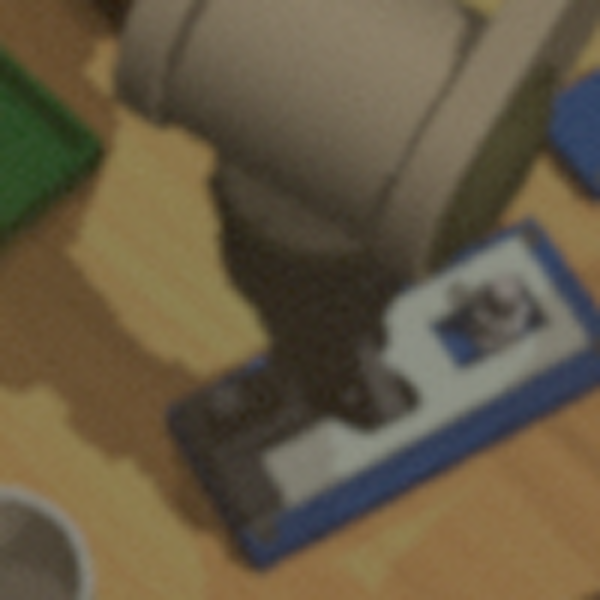

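```bash
python3 -m handwheel '[{"delta_pos":[0,-0.5,0],"twist":[0,0,0],"jaw":0},{"delta_pos":[0,-1,0],"twist":[0,0,0],"jaw":0},{"delta_pos":[0,-1.5,0],"twist":[0,0,0],"jaw":0},{"delta_pos":[0,-2.2,0],"twist":[0,0,0],"jaw":0},{"delta_pos":[0,-3,0],"twist":[0,0,0],"jaw":0},{"delta_pos":[0,-4,0],"twist":[0,0,0],"jaw":0},{"delta_pos":[0,-5,0],"twist":[0,0,0],"jaw":0},{"delta_pos":[0,-6,0],"twist":[0,0,0],"jaw":0},{"delta_pos":[0,-7,0],"twist":[0,0,0],"jaw":0},{"delta_pos":[0,-7.5,0],"twist":[0,0,0],"jaw":0}]'; python3 plan.py 480 -220 170 84.6; python3 -c "
from h import *
print(telemetry.sense()['wrist_torque'])
snap('scene','scene9');crop('scene9',270,180,400,300,6,'s11')"
```

```text
time_s: 18.98
eef_pos: [613.7, 233.7, 170.7]
ee_rot: [-0.561, 0.562, 0.43, -0.429]
force: [0.8, 0.7, -6.2]
grip_width: 0.09
t 18.9833 p [613.685 233.682 170.716] yaw 74.83 y-axis [ 0.002  0.    -1.   ] F [ 0.789  0.681 -6.157] g 0.09 j1,j6 [ 0.186 -1.12 ]
dpos cm [-47.286   0.02    1.03 ] twist [ 0.002 -0.171  0.001]
[0.0299226  0.00296455 0.00936269]
```

View pics/s11.png

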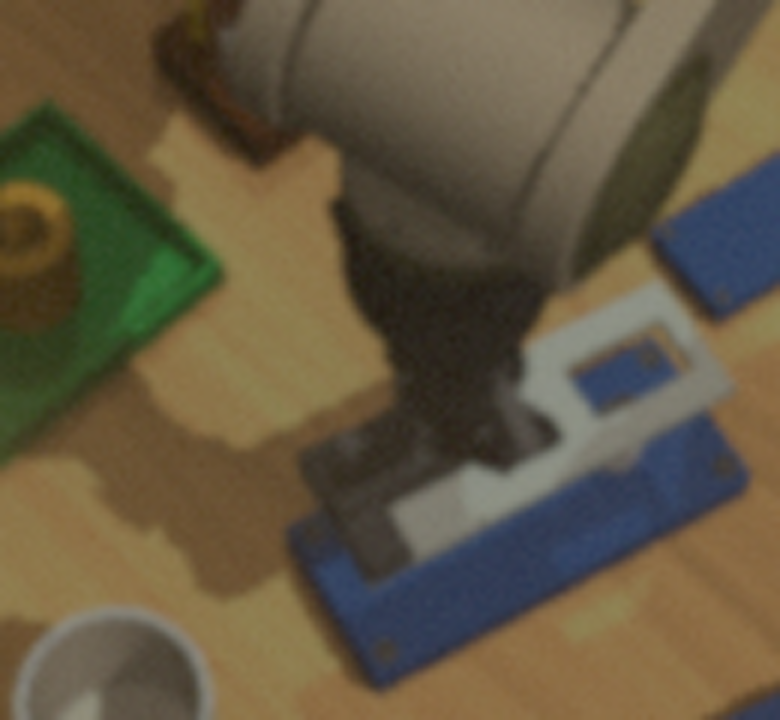

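```bash
python3 plan.py 500 -226 165 84; python3 -m handwheel '[{"delta_pos":[-1.5,0,0],"twist":[0,0,0],"jaw":0},{"delta_pos":[-4,0,0],"twist":[0,-0.03,0],"jaw":0},{"delta_pos":[-7,0,0],"twist":[0,-0.06,0],"jaw":0},{"delta_pos":[-10,0,0],"twist":[0,-0.1,0],"jaw":0},{"delta_pos":[-13,0,0],"twist":[0,-0.13,0],"jaw":0},{"delta_pos":[-16,0,0],"twist":[0,-0.16,0],"jaw":0},{"delta_pos":[-19,0,0],"twist":[0,-0.16,0],"jaw":0},{"delta_pos":[-22,0,0],"twist":[0,-0.16,0],"jaw":0},{"delta_pos":[-25,0,0],"twist":[0,-0.16,0],"jaw":0},{"delta_pos":[-28,0,0],"twist":[0,-0.16,0],"jaw":0}]'; python3 plan.py 500 -226 165 84
```

```text
t 19.0333 p [613.844 233.739 171.085] yaw 74.83 y-axis [ 0.003  0.001 -1.   ] F [ 0.979 -0.223 -4.557] g 0.097 j1,j6 [ 0.186 -1.12 ]
dpos cm [-47.352   0.546  -1.04 ] twist [ 0.003 -0.16   0.001]
time_s: 19.87
eef_pos: [539.2, -37.9, 168.6]
ee_rot: [0.526, -0.525, -0.473, 0.473]
force: [0.4, -0.2, -6.7]
grip_width: 0.093
t 19.8667 p [539.232 -37.898 168.594] yaw 84.0 y-axis [-0.  0. -1.] F [ 0.401 -0.241 -6.728] g 0.093 j1,j6 [-0.287 -1.753]
dpos cm [-19.117   0.359   1.936] twist [-0.  0.  0.]
```

```bash
python3 -m handwheel '[{"delta_pos":[-3,0,0.3],"twist":[0,0,0],"jaw":0},{"delta_pos":[-6,0,0.6],"twist":[0,0,0],"jaw":0},{"delta_pos":[-9,0,0.9],"twist":[0,0,0],"jaw":0},{"delta_pos":[-12,0,1.2],"twist":[0,0,0],"jaw":0},{"delta_pos":[-14.5,0,1.5],"twist":[0,0,0],"jaw":0},{"delta_pos":[-16.5,0,1.7],"twist":[0,0,0],"jaw":0},{"delta_pos":[-18,0,1.9],"twist":[0,0,0],"jaw":0},{"delta_pos":[-19,0,1.9],"twist":[0,0,0],"jaw":0},{"delta_pos":[-19.1,0,1.9],"twist":[0,0,0],"jaw":0},{"delta_pos":[-19.1,0,1.9],"twist":[0,0,0],"jaw":0}]'; python3 plan.py 515 -228 122 84; python3 -c "
from h import *
snap('scene','scene10');crop('scene10',180,90,320,210,5,'s12');snap('top','top10');crop('top10',380,140,500,250,6,'t12')"
```

```text
time_s: 20.7
eef_pos: [501.1, -224.4, 168.5]
ee_rot: [0.526, -0.525, -0.473, 0.473]
force: [0.2, 0.0, -5.4]
grip_width: 0.092
t 20.7 p [ 501.082 -224.448  168.477] yaw 83.97 y-axis [-0.  0. -1.] F [ 0.201  0.016 -5.395] g 0.092 j1,j6 [-0.635 -2.1  ]
dpos cm [-0.209  4.647 -1.422] twist [-0.    -0.001  0.   ]
```

View pics/s12.png

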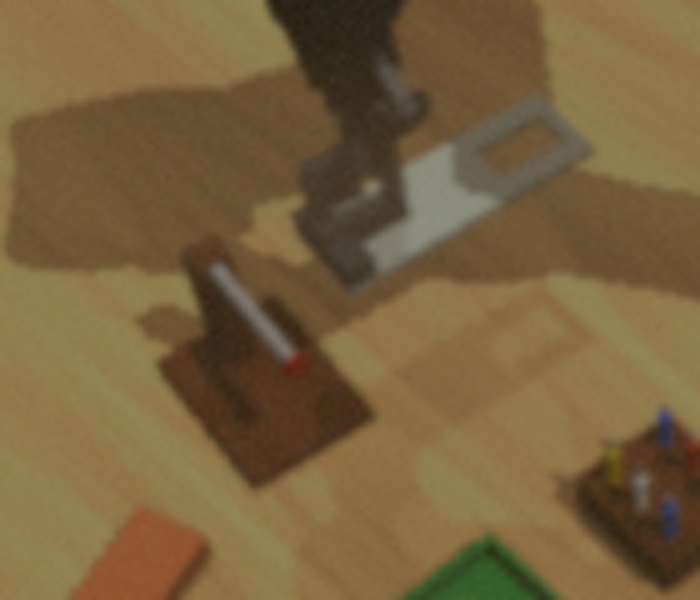

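View pics/t12.png

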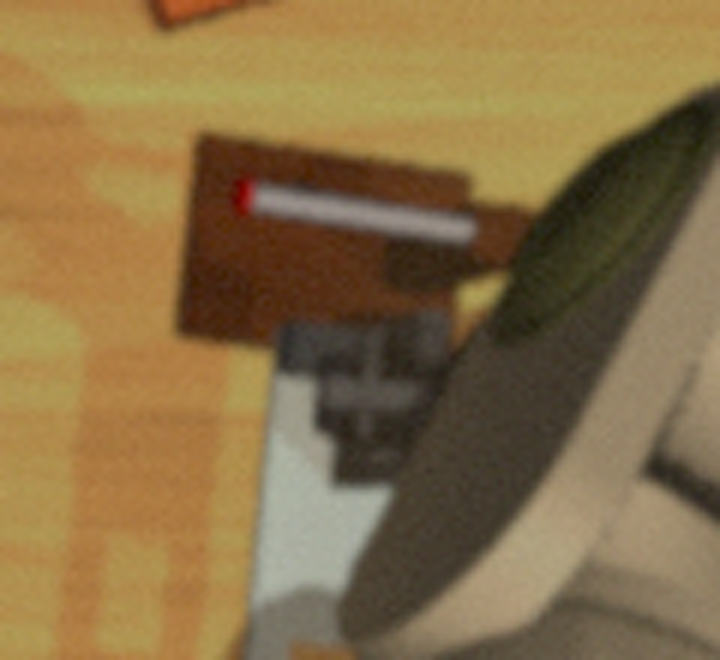

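```bash
python3 -m handwheel '[{"delta_pos":[-0.2,0.7,-0.2],"twist":[0,0,0],"jaw":0},{"delta_pos":[-0.2,1.4,-0.5],"twist":[0,0,0],"jaw":0},{"delta_pos":[-0.2,2.1,-0.5],"twist":[0,0,0],"jaw":0},{"delta_pos":[-0.2,2.8,-0.5],"twist":[0,0,0],"jaw":0},{"delta_pos":[-0.2,3.5,-0.5],"twist":[0,0,0],"jaw":0},{"delta_pos":[-0.2,4.1,-0.5],"twist":[0,0,0],"jaw":0},{"delta_pos":[-0.2,4.6,-0.5],"twist":[0,0,0],"jaw":0},{"delta_pos":[-0.2,4.6,-0.5],"twist":[0,0,0],"jaw":0},{"delta_pos":[-0.2,4.6,-0.5],"twist":[0,0,0],"jaw":0},{"delta_pos":[-0.2,4.6,-0.5],"twist":[0,0,0],"jaw":0}]'; python3 plan.py 515 -228 122 84; cat > m5.py <<'E'
from h import *
import sys
np.set_printoptions(precision=1,suppress=True)
def run(k,px=592.5,py=-236,pyaw=-6.0,ex=0,ey=0,ez=0,take=True):
    s=telemetry.sense();p=s['eef_pos']
    from scipy.spatial.transform import Rotation as Ro
    q=s['ee_rot'];R=Ro.from_quat([q[1],q[2],q[3],q[0]]).as_matrix();yaw=np.arctan2(R[1,0],R[0,0])-np.pi/2
    c,sn=np.cos(yaw),np.sin(yaw)
    o=np.array([p[0]+ex-104*c,p[1]+ey-104*sn,p[2]-58.8+ez])
    print('origin',o,'yaw',np.degrees(yaw),'F',s['force'])
    B=lambda a,b,z:(o[0]+c*a-sn*b,o[1]+sn*a+c*b,o[2]+z)
    yr=np.radians(pyaw);Pn=lambda a,b,z:(px+np.cos(yr)*a-np.sin(yr)*b,py+np.sin(yr)*a+np.cos(yr)*b,z)
    L=[([B(-35,-30,6),B(145,-30,6),B(145,30,6),B(-35,30,6)],(0,255,0)),([B(-25,-14,6),B(25,-14,6),B(25,14,6),B(-25,14,6)],(0,255,255)),
       ([B(85,-5,82),B(145,-5,82),B(145,5,82),B(85,5,82)],(0,0,255)),([B(145,5,46),B(96,5,46),B(96,5,28),B(145,5,28)],(255,0,255)),
       ([Pn(-5,-45,100),Pn(5,-45,100),Pn(5,44,100),Pn(-5,44,100)],(255,255,255)),
       ([Pn(0,0,100),Pn(0,0,100)],(255,255,0))]
    for n,r in(('scene',(190,100,300,200,7)),('top',(380,140,490,240,7))):
        if take: snap(n,f'{n}_{k}')
        d=load(f'{n}_{k}');u0,v0,u1,v1,sc=r;crop(f'{n}_{k}',u0,v0,u1,v1,sc,f'o_{n}_{k}');crop(f'{n}_{k}',u0,v0,u1,v1,sc,f'r_{n}_{k}');im=cv2.imread(f'pics/o_{n}_{k}.png')
        for P,col in L:
            q=(proj(d,P)-np.array([u0,v0])+.5)*sc-.5;cv2.polylines(im,[np.round(q*8).astype(np.int32)],True,col,1,cv2.LINE_AA,3)
        cv2.imwrite(f'pics/o_{n}_{k}.png',im)
if __name__=='__main__': run(sys.argv[1],**{a.split('=')[0]:float(a.split('=')[1]) for a in sys.argv[2:]})
E
python3 m5.py A
```

```text
time_s: 21.63
eef_pos: [506.0, -227.3, 123.0]
ee_rot: [-0.525, 0.526, 0.473, -0.473]
force: [-0.3, 0.9, -6.1]
grip_width: 0.098
t 21.6333 p [ 505.97  -227.291  122.952] yaw 83.99 y-axis [ 0.001 -0.    -1.   ] F [-0.305  0.894 -6.08 ] g 0.098 j1,j6 [-0.633 -2.099]
dpos cm [ 0.024  0.096 -0.905] twist [ 0.001 -0.    -0.   ]
origin [ 402.5 -216.4   64.2] yaw -6.008188219439883 F [-0.3  0.9 -6.1]
```

View pics/o_scene_A.png

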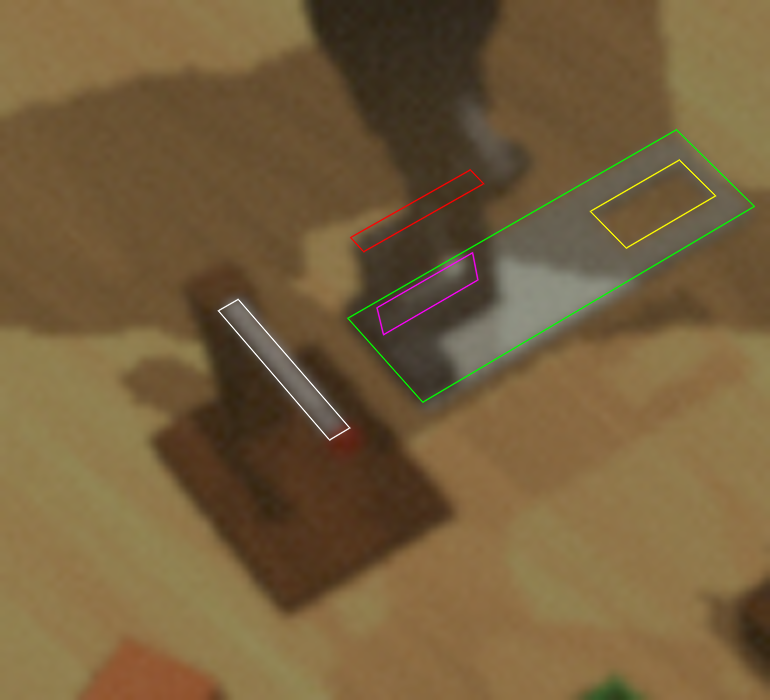

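View pics/o_top_A.png

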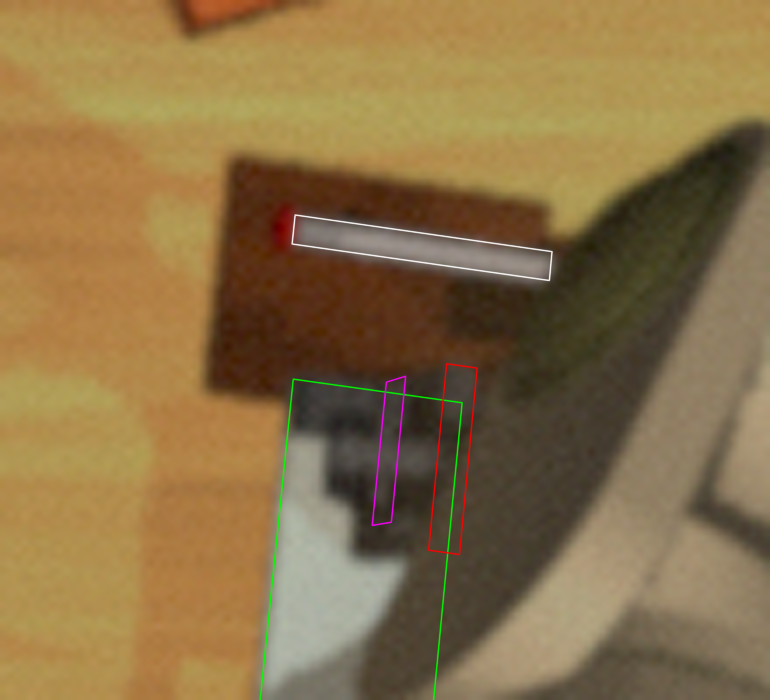

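```bash
python3 -m handwheel '[{"delta_pos":[0,0.05,-0.8],"twist":[0,0,0],"jaw":0},{"delta_pos":[0,0.05,-1.6],"twist":[0,0,0],"jaw":0},{"delta_pos":[0,0.05,-2.4],"twist":[0,0,0],"jaw":0},{"delta_pos":[0,0.05,-3.1],"twist":[0,0,0],"jaw":0},{"delta_pos":[0,0.05,-3.5],"twist":[0,0,0],"jaw":0},{"delta_pos":[0,0.05,-3.7],"twist":[0,0,0],"jaw":0},{"delta_pos":[0,0.05,-3.8],"twist":[0,0,0],"jaw":0},{"delta_pos":[0,0.05,-3.8],"twist":[0,0,0],"jaw":0},{"delta_pos":[0,0.05,-3.8],"twist":[0,0,0],"jaw":0},{"delta_pos":[0,0.05,-3.8],"twist":[0,0,0],"jaw":0}]'; python3 plan.py 515 -228 122 84; python3 m5.py B
```

```text
time_s: 22.57
eef_pos: [543.4, -231.1, 122.1]
ee_rot: [0.526, -0.525, -0.473, 0.473]
force: [0.2, -0.4, -5.4]
grip_width: 0.091
t 22.5667 p [ 543.403 -231.114  122.139] yaw 83.99 y-axis [-0.  0. -1.] F [ 0.161 -0.397 -5.436] g 0.091 j1,j6 [-0.6   -2.066]
dpos cm [0.012 0.014 2.857] twist [-0. -0.  0.]
origin [ 440.  -220.2   63.3] yaw -6.011920676315989 F [ 0.2 -0.4 -5.4]
```

View pics/o_scene_B.png

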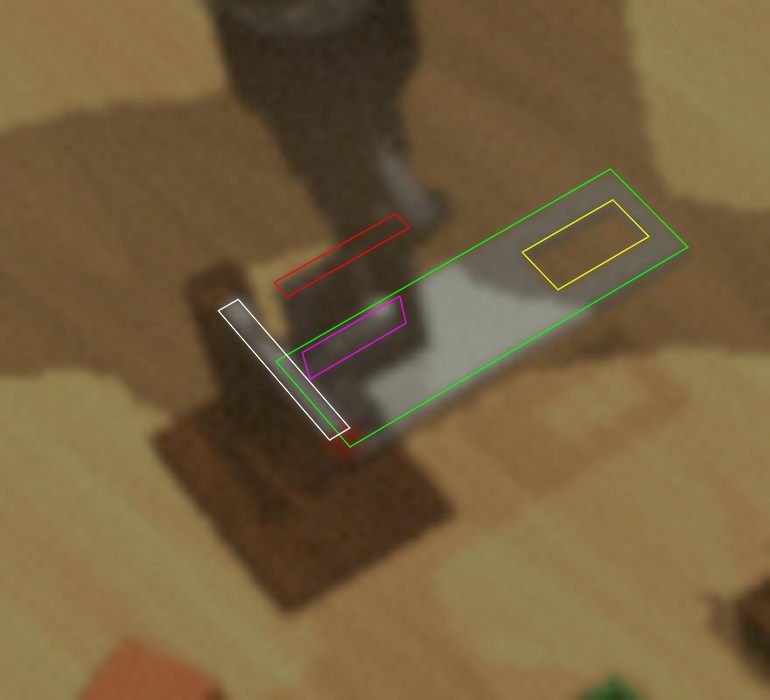

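View pics/r_scene_B.png

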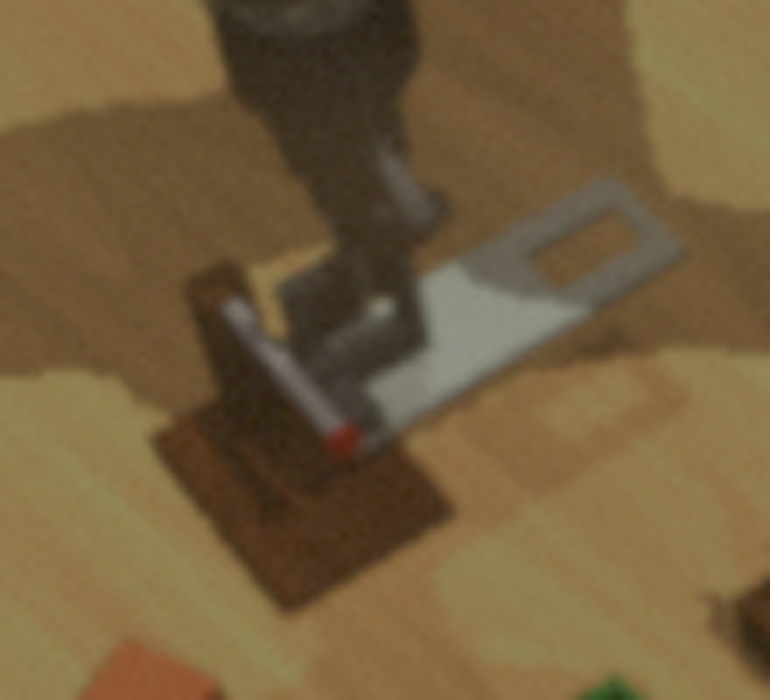

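```bash
python3 -m handwheel '[{"delta_pos":[0,0,-0.3],"twist":[0,0,0],"jaw":0},{"delta_pos":[0,0,-0.6],"twist":[0,0,0],"jaw":0},{"delta_pos":[0,0,-0.9],"twist":[0,0,0],"jaw":0},{"delta_pos":[0,0,-1.2],"twist":[0,0,0],"jaw":0},{"delta_pos":[0,0,-1.5],"twist":[0,0,0],"jaw":0},{"delta_pos":[0,0,-1.8],"twist":[0,0,0],"jaw":0},{"delta_pos":[0,0,-2],"twist":[0,0,0],"jaw":0},{"delta_pos":[0,0,-2],"twist":[0,0,0],"jaw":0},{"delta_pos":[0,0,-2],"twist":[0,0,0],"jaw":0},{"delta_pos":[0,0,-2],"twist":[0,0,0],"jaw":0}]'; python3 plan.py 515 -228 122 84; python3 m5.py C
```

```text
time_s: 23.5
eef_pos: [563.4, -233.2, 122.1]
ee_rot: [0.526, -0.525, -0.473, 0.473]
force: [0.4, 0.2, -6.4]
grip_width: 0.099
t 23.5 p [ 563.398 -233.158  122.055] yaw 84.0 y-axis [-0.  0. -1.] F [ 0.39   0.199 -6.351] g 0.099 j1,j6 [-0.584 -2.05 ]
dpos cm [0.007 0.006 4.867] twist [-0. -0.  0.]
origin [ 460.  -222.3   63.3] yaw -6.002798309562881 F [ 0.4  0.2 -6.4]
```

View pics/r_scene_C.png

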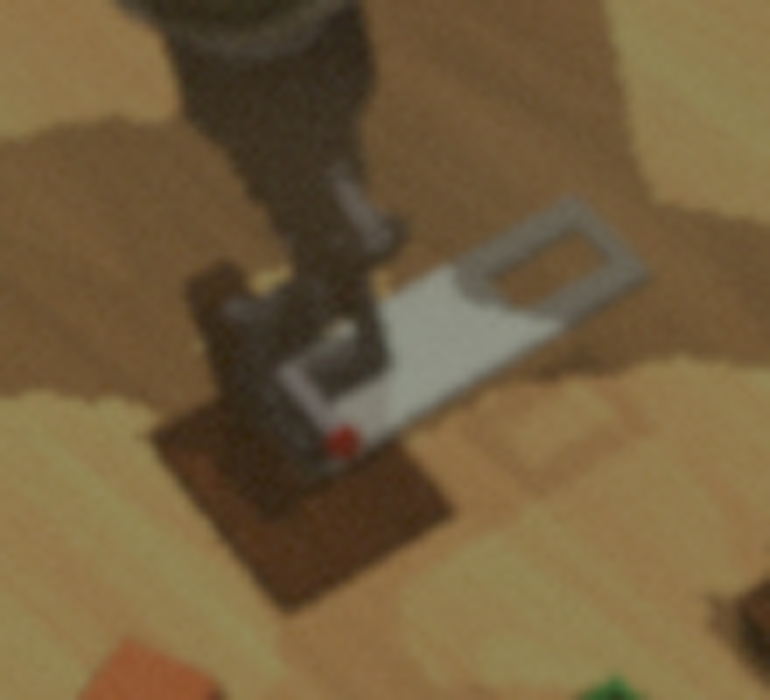

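View pics/r_top_C.png

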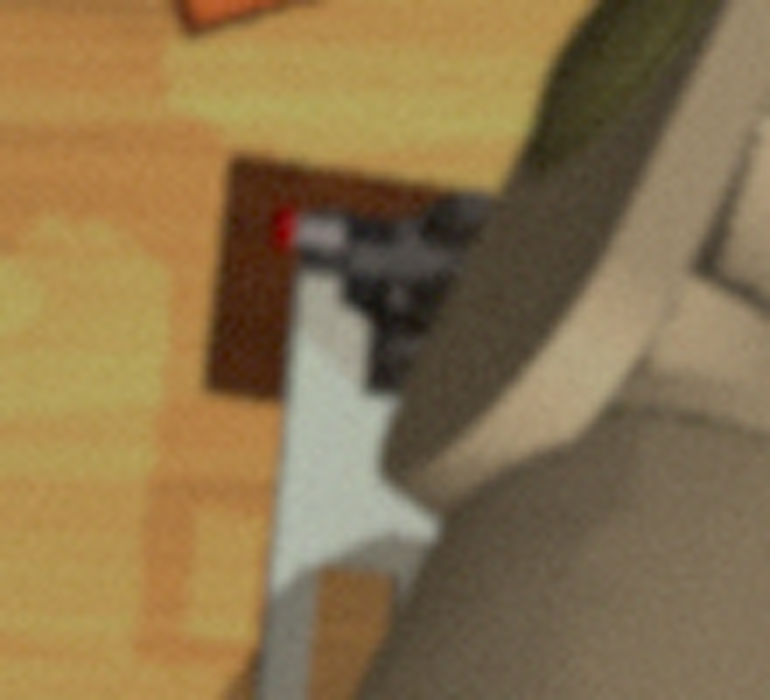

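```bash
python3 -m handwheel '[{"delta_pos":[0,0,-0.4],"twist":[0,0,0],"jaw":0},{"delta_pos":[0,0,-0.8],"twist":[0,0,0],"jaw":0},{"delta_pos":[0,0,-1.2],"twist":[0,0,0],"jaw":0},{"delta_pos":[0,0,-1.6],"twist":[0,0,0],"jaw":0},{"delta_pos":[0,0,-2],"twist":[0,0,0],"jaw":0},{"delta_pos":[0,0,-2.3],"twist":[0,0,0],"jaw":0},{"delta_pos":[0,0,-2.6],"twist":[0,0,0],"jaw":0},{"delta_pos":[0,0,-2.8],"twist":[0,0,0],"jaw":0},{"delta_pos":[0,0,-2.9],"twist":[0,0,0],"jaw":0},{"delta_pos":[0,0,-2.9],"twist":[0,0,0],"jaw":0}]'; python3 plan.py 592.5 -236 122 84
python3 -m handwheel '[{"delta_pos":[0,0,-0.05],"twist":[0,0,0],"jaw":0},{"delta_pos":[0,0,-0.1],"twist":[0,0,0],"jaw":0},{"delta_pos":[0,0,-0.1],"twist":[0,0,0],"jaw":0},{"delta_pos":[0,0,-0.15],"twist":[0,0,0],"jaw":0},{"delta_pos":[0,0,-0.15],"twist":[0,0,0],"jaw":0},{"delta_pos":[0,0,-0.2],"twist":[0,0,0],"jaw":0},{"delta_pos":[0,0,-0.2],"twist":[0,0,0],"jaw":0},{"delta_pos":[0,0,-0.2],"twist":[0,0,0],"jaw":0},{"delta_pos":[0,0,-0.2],"twist":[0,0,0],"jaw":0},{"delta_pos":[0,0,-0.2],"twist":[0,0,0],"jaw":0}]'; python3 plan.py 592.5 -236 122 84
```

```text
time_s: 24.43
eef_pos: [592.5, -236.2, 122.0]
ee_rot: [0.525, -0.525, -0.473, 0.473]
force: [0.5, -0.1, -5.7]
grip_width: 0.096
t 24.4333 p [ 592.47  -236.191  122.024] yaw 84.0 y-axis [-0.  0. -1.] F [ 0.505 -0.093 -5.712] g 0.096 j1,j6 [-0.563 -2.029]
dpos cm [ 0.019  0.002 -0.001] twist [-0. -0.  0.]
time_s: 25.27
eef_pos: [594.3, -236.4, 122.1]
ee_rot: [-0.526, 0.526, 0.473, -0.473]
force: [-0.6, -0.6, -5.8]
grip_width: 0.099
t 25.2667 p [ 594.301 -236.443  122.091] yaw 83.99 y-axis [-0. -0. -1.] F [-0.611 -0.607 -5.833] g 0.099 j1,j6 [-0.561 -2.027]
dpos cm [0.025 0.009 0.184] twist [-0. -0. -0.]
```

Continue the guarded push, 1 mm then another, to feel the slot's inner end.

```bash
python3 -m handwheel '[{"delta_pos":[0,0,-0.05],"twist":[0,0,0],"jaw":0},{"delta_pos":[0,0,-0.1],"twist":[0,0,0],"jaw":0},{"delta_pos":[0,0,-0.1],"twist":[0,0,0],"jaw":0},{"delta_pos":[0,0,-0.15],"twist":[0,0,0],"jaw":0},{"delta_pos":[0,0,-0.15],"twist":[0,0,0],"jaw":0},{"delta_pos":[0,0,-0.15],"twist":[0,0,0],"jaw":0},{"delta_pos":[0,0,-0.15],"twist":[0,0,0],"jaw":0},{"delta_pos":[0,0,-0.15],"twist":[0,0,0],"jaw":0},{"delta_pos":[0,0,-0.15],"twist":[0,0,0],"jaw":0},{"delta_pos":[0,0,-0.15],"twist":[0,0,0],"jaw":0}]'; python3 plan.py 592.5 -236 122 84; python3 m5.py D
```

```text
time_s: 26.1
eef_pos: [594.9, -236.5, 122.0]
ee_rot: [0.526, -0.525, -0.473, 0.474]
force: [-6.9, 0.6, -3.0]
grip_width: 0.096
t 26.1 p [ 594.864 -236.486  121.954] yaw 84.0 y-axis [-0.003  0.001 -1.   ] F [-6.867  0.556 -3.009] g 0.096 j1,j6 [-0.561 -2.026]
dpos cm [ 0.024 -0.004  0.24 ] twist [-0.003 -0.     0.   ]
origin [ 491.4 -225.6   63.2] yaw -6.002997969597248 F [-6.9  0.6 -3. ]
```

View pics/r_scene_D.png

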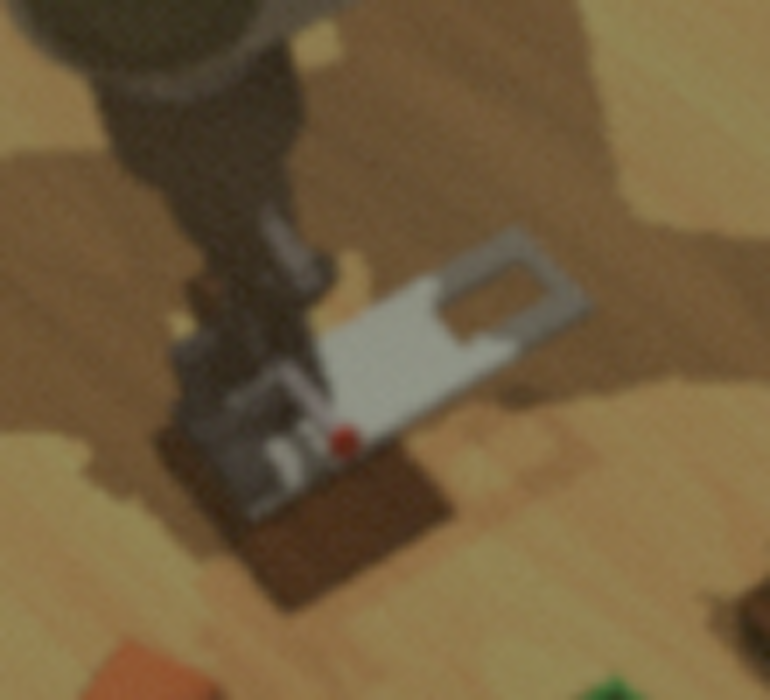

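View pics/o_scene_D.png

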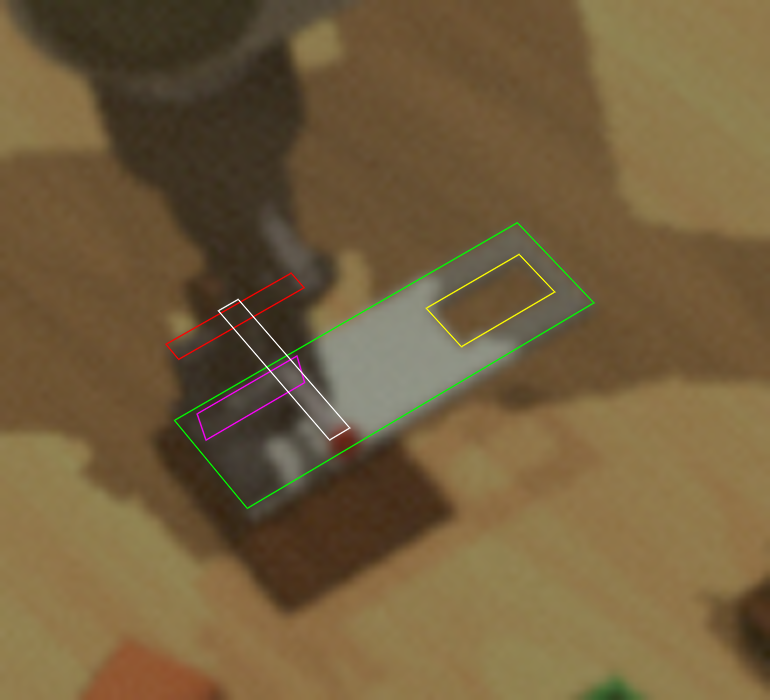

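```bash
python3 -m handwheel '[{"delta_pos":[0,0,0.2],"twist":[0,0,0],"jaw":0},{"delta_pos":[0,0,0.37],"twist":[0,0,0],"jaw":0},{"delta_pos":[0,0,0.37],"twist":[0,0,0],"jaw":0},{"delta_pos":[0,0.2,0.37],"twist":[0,0,0],"jaw":0},{"delta_pos":[0,0.4,0.37],"twist":[0,0,0],"jaw":0},{"delta_pos":[0,0.6,0.37],"twist":[0,0,0],"jaw":0},{"delta_pos":[0,0.8,0.37],"twist":[0,0,0],"jaw":0},{"delta_pos":[0,0.8,0.37],"twist":[0,0,0],"jaw":0},{"delta_pos":[0,0.8,0.37],"twist":[0,0,0],"jaw":0},{"delta_pos":[0,0.8,0.37],"twist":[0,0,0],"jaw":0}]'; python3 plan.py 592 -236 110 84
```

```text
time_s: 27.03
eef_pos: [592.2, -236.2, 114.1]
ee_rot: [-0.525, 0.526, 0.473, -0.473]
force: [0.4, -0.6, -5.2]
grip_width: 0.097
t 27.0333 p [ 592.197 -236.229  114.138] yaw 84.0 y-axis [ 0. -0. -1.] F [ 0.393 -0.563 -5.196] g 0.097 j1,j6 [-0.563 -2.029]
dpos cm [0.021 0.414 0.022] twist [ 0. -0. -0.]
```

```bash
python3 -m handwheel '[{"delta_pos":[0,0.08,0],"twist":[0,0,0],"jaw":0},{"delta_pos":[0,0.16,0],"twist":[0,0,0],"jaw":0},{"delta_pos":[0,0.22,0],"twist":[0,0,0],"jaw":0},{"delta_pos":[0,0.28,0],"twist":[0,0,0],"jaw":0},{"delta_pos":[0,0.32,0],"twist":[0,0,0],"jaw":0},{"delta_pos":[0,0.34,0],"twist":[0,0,0],"jaw":0},{"delta_pos":[0,0.35,0],"twist":[0,0,0],"jaw":0},{"delta_pos":[0,0.35,0],"twist":[0,0,0],"jaw":0},{"delta_pos":[0,0.35,0],"twist":[0,0,0],"jaw":0},{"delta_pos":[0,0.35,0],"twist":[0,0,0],"jaw":0}]'; python3 plan.py 592 -236 110 84
```

```text
time_s: 27.87
eef_pos: [592.1, -236.2, 110.6]
ee_rot: [-0.525, 0.526, 0.473, -0.473]
force: [-0.6, 0.7, -5.9]
grip_width: 0.093
t 27.8667 p [ 592.138 -236.227  110.632] yaw 83.99 y-axis [ 0. -0. -1.] F [-0.602  0.655 -5.883] g 0.093 j1,j6 [-0.563 -2.029]
dpos cm [0.021 0.063 0.016] twist [ 0. -0. -0.]
```

```bash
python3 -m handwheel '[{"delta_pos":[0,0.02,0],"twist":[0,0,0],"jaw":0},{"delta_pos":[0,0.03,0],"twist":[0,0,0],"jaw":0},{"delta_pos":[0,0.05,0],"twist":[0,0,0],"jaw":0},{"delta_pos":[0,0.06,0],"twist":[0,0,0],"jaw":0},{"delta_pos":[0,0.07,0],"twist":[0,0,0],"jaw":0},{"delta_pos":[0,0.08,0],"twist":[0,0,0],"jaw":0},{"delta_pos":[0,0.08,0],"twist":[0,0,0],"jaw":0},{"delta_pos":[0,0.08,0],"twist":[0,0,0],"jaw":0},{"delta_pos":[0,0.08,0],"twist":[0,0,0],"jaw":0},{"delta_pos":[0,0.08,0],"twist":[0,0,0],"jaw":0}]'; python3 plan.py 592 -236 110 84
```

```text
time_s: 28.7
eef_pos: [592.1, -236.2, 109.9]
ee_rot: [-0.525, 0.526, 0.473, -0.473]
force: [-0.3, -0.2, -4.8]
grip_width: 0.095
t 28.7 p [ 592.148 -236.207  109.867] yaw 84.0 y-axis [ 0. -0. -1.] F [-0.25  -0.154 -4.759] g 0.095 j1,j6 [-0.563 -2.029]
dpos cm [ 0.019 -0.013  0.017] twist [ 0. -0. -0.]
```

```bash
python3 -m handwheel '[{"delta_pos":[0,0.02,0],"twist":[0,0,0],"jaw":0},{"delta_pos":[0,0.03,0],"twist":[0,0,0],"jaw":0},{"delta_pos":[0,0.05,0],"twist":[0,0,0],"jaw":0},{"delta_pos":[0,0.06,0],"twist":[0,0,0],"jaw":0},{"delta_pos":[0,0.07,0],"twist":[0,0,0],"jaw":0},{"delta_pos":[0,0.08,0],"twist":[0,0,0],"jaw":0},{"delta_pos":[0,0.08,0],"twist":[0,0,0],"jaw":0},{"delta_pos":[0,0.08,0],"twist":[0,0,0],"jaw":0},{"delta_pos":[0,0.08,0],"twist":[0,0,0],"jaw":0},{"delta_pos":[0,0.08,0],"twist":[0,0,0],"jaw":0}]'; python3 plan.py 592 -236 110 84
```

```text
time_s: 29.53
eef_pos: [592.2, -236.3, 109.6]
ee_rot: [-0.525, 0.526, 0.473, -0.473]
force: [-3.5, 1.7, 5.8]
grip_width: 0.092
t 29.5333 p [ 592.246 -236.274  109.618] yaw 84.0 y-axis [ 0.001 -0.    -1.   ] F [-3.503  1.685  5.775] g 0.092 j1,j6 [-0.563 -2.029]
dpos cm [ 0.025 -0.038  0.027] twist [ 0.001 -0.    -0.   ]
```

```bash
python3 -m handwheel '[{"delta_pos":[0,-0.03,0],"twist":[0,0,0],"jaw":0},{"delta_pos":[0,-0.03,0],"twist":[0,0,0],"jaw":0},{"delta_pos":[0,-0.03,0],"twist":[0,0,0],"jaw":0.1},{"delta_pos":[0,-0.03,0],"twist":[0,0,0],"jaw":0.13},{"delta_pos":[0,-0.03,0],"twist":[0,0,0],"jaw":0.16},{"delta_pos":[0,-0.03,0],"twist":[0,0,0],"jaw":0.2},{"delta_pos":[0,-0.03,0],"twist":[0,0,0],"jaw":0.25},{"delta_pos":[0,-0.03,0],"twist":[0,0,0],"jaw":0.3},{"delta_pos":[0,-0.03,0],"twist":[0,0,0],"jaw":0.3},{"delta_pos":[0,-0.03,0],"twist":[0,0,0],"jaw":0.3}]' 20; python3 plan.py 592 -236 110 84; python3 m5.py E
```

```text
time_s: 30.37
eef_pos: [592.2, -236.2, 109.2]
ee_rot: [-0.526, 0.526, 0.473, -0.473]
force: [-0.3, 0.9, 0.8]
grip_width: 0.301
t 30.3667 p [ 592.155 -236.205  109.242] yaw 83.99 y-axis [ 0.  0. -1.] F [-0.302  0.944  0.843] g 0.301 j1,j6 [-0.563 -2.029]
dpos cm [ 0.019 -0.076  0.018] twist [ 0. -0.  0.]
origin [ 488.7 -225.3   50.4] yaw -6.00621947602215 F [-0.3  0.9  0.8]
```

View pics/o_scene_E.png

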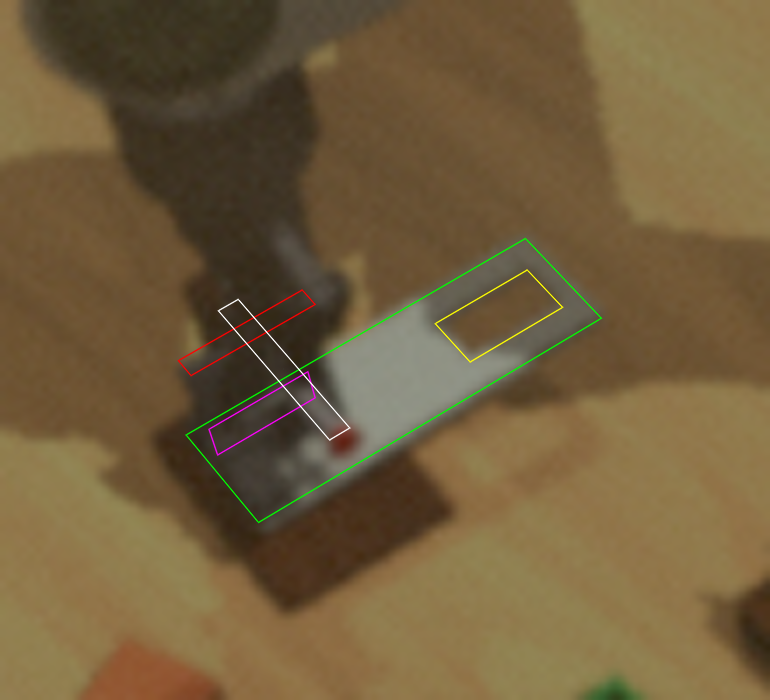

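View pics/r_top_E.png

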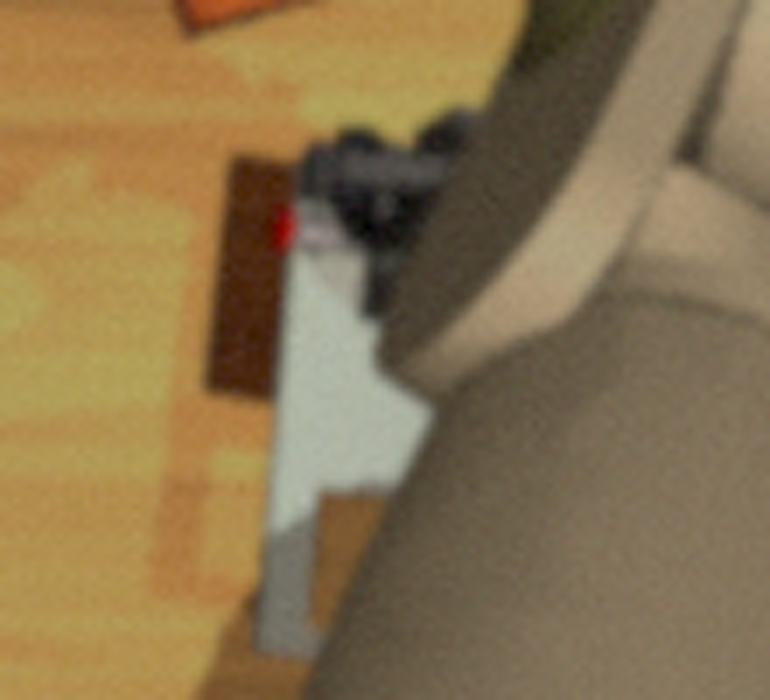

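Level and stable. Retreat straight up, slowly.

```bash
python3 -m handwheel '[{"delta_pos":[0,-0.2,0],"twist":[0,0,0],"jaw":0.35},{"delta_pos":[0,-0.5,0],"twist":[0,0,0],"jaw":0.35},{"delta_pos":[0,-1,0],"twist":[0,0,0],"jaw":0.35},{"delta_pos":[0,-1.7,0],"twist":[0,0,0],"jaw":0.35},{"delta_pos":[0,-2.5,0],"twist":[0,0,0],"jaw":0.35},{"delta_pos":[0,-3.5,0],"twist":[0,0,0],"jaw":0.35},{"delta_pos":[0,-5,0],"twist":[0,0,0],"jaw":0.35},{"delta_pos":[0,-7,0],"twist":[0,0,0],"jaw":0.35},{"delta_pos":[0,-9,0],"twist":[0,0,0],"jaw":0.35},{"delta_pos":[0,-11,0],"twist":[0,0,0],"jaw":0.35}]'; python3 plan.py 420 -100 260
python3 -m handwheel '[{"delta_pos":[0,-2,0.5],"twist":[0,0,0],"jaw":0.35},{"delta_pos":[0,-4,1],"twist":[0,0,0],"jaw":0.35},{"delta_pos":[0,-4,4],"twist":[0,0,0],"jaw":0.35},{"delta_pos":[0,-4,7],"twist":[0,0,0],"jaw":0.35},{"delta_pos":[0,-4,10],"twist":[0,0,0],"jaw":0.35},{"delta_pos":[0,-4,13],"twist":[0,0,0],"jaw":0.35},{"delta_pos":[0,-4,16],"twist":[0,0,0],"jaw":0.35},{"delta_pos":[0,-4,19],"twist":[0,0,0],"jaw":0.35},{"delta_pos":[0,-4,20],"twist":[0,0,0],"jaw":0.35},{"delta_pos":[0,-4,20],"twist":[0,0,0],"jaw":0.35}]'; python3 - <<'E'
from h import *
snap('scene','sceneF');crop('sceneF',170,90,330,250,4,'sF');snap('top','topF');crop('topF',300,90,500,260,4,'tF')
E
```

```text
time_s: 31.3
eef_pos: [592.1, -236.2, 221.3]
ee_rot: [-0.525, 0.526, 0.473, -0.473]
force: [-0.1, -0.1, 0.1]
grip_width: 0.349
t 31.3 p [ 592.082 -236.157  221.297] yaw 84.0 y-axis [ 0.001 -0.    -1.   ] F [-0.141 -0.069  0.13 ] g 0.349 j1,j6 [-0.563 -2.029]
dpos cm [11.74  -3.888 18.535] twist [0. 0. 0.]
time_s: 32.13
eef_pos: [392.0, -215.2, 260.6]
ee_rot: [-0.525, 0.527, 0.473, -0.473]
force: [-1.0, -0.5, 0.6]
grip_width: 0.35
```

View pics/sF.png

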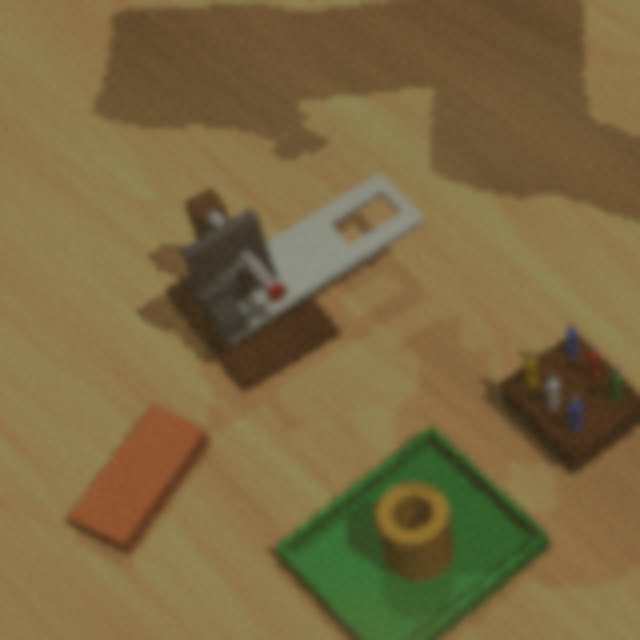

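View pics/tF.png

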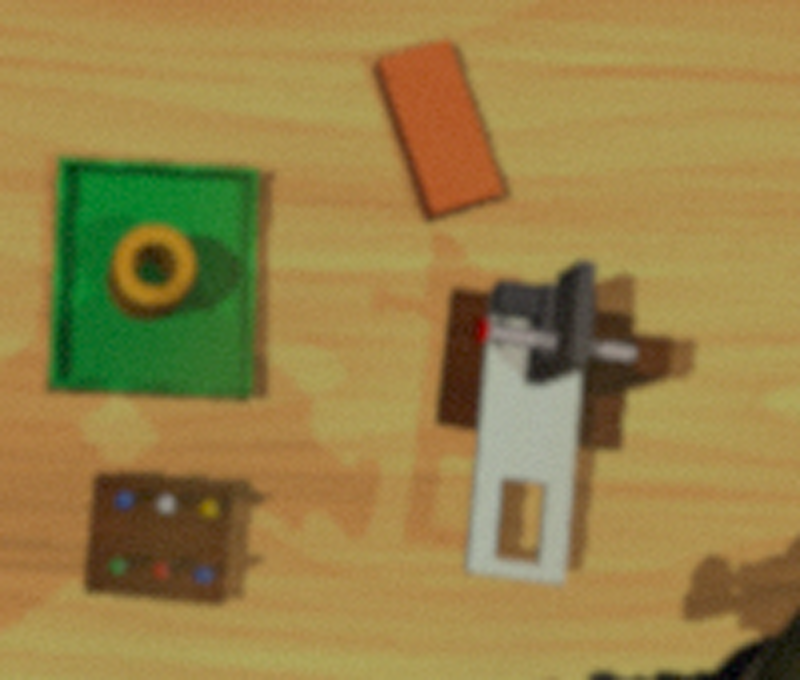

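```bash
python3 - <<'E'
from h import *
for n in('scene','top'):
    W=cloud(load(n+'F'));im=load(n+'F')['frame'].astype(int)
    yr=np.radians(-6);x=W[...,0]-592.3;y=W[...,1]+236;a=np.cos(yr)*x+np.sin(yr)*y;b=-np.sin(yr)*x+np.cos(yr)*y
    for lo,hi in((-138,-130),(-75,-65),(-50,-40),(-30,-20)):
        m=(a>lo)&(a<hi)&(abs(b)<24)&(W[...,2]>35)&(W[...,2]<80); print(n,lo,m.sum(),np.median(W[...,2][m]))
print(telemetry.sense()['dq'],telemetry.sense()['eef_pos'])
E
```

```text
scene -138 27 61.20644647366672
scene -75 38 59.28537520933172
scene -50 39 58.48043155580771
scene -30 28 56.629789773503205
top -138 64 61.449607880477615
top -75 79 59.388521380408385
top -50 78 58.61573334573124
top -30 83 58.36822214387483
[ 0.01211041  0.02809539 -0.01424519  0.00089492 -0.00218492  0.00167451] [ 393.80615122 -215.60660794  260.13175505]
```

```bash
python3 -m handwheel '[{"delta_pos":[0,0,0],"twist":[0,0,0],"jaw":0.35},{"delta_pos":[0,0,0],"twist":[0,0,0],"jaw":0.35},{"delta_pos":[0,0,0],"twist":[0,0,0],"jaw":0.35},{"delta_pos":[0,0,0],"twist":[0,0,0],"jaw":0.35},{"delta_pos":[0,0,0],"twist":[0,0,0],"jaw":0.35},{"delta_pos":[0,0,0],"twist":[0,0,0],"jaw":0.35},{"delta_pos":[0,0,0],"twist":[0,0,0],"jaw":0.35},{"delta_pos":[0,0,0],"twist":[0,0,0],"jaw":0.35},{"delta_pos":[0,0,0],"twist":[0,0,0],"jaw":0.35},{"delta_pos":[0,0,0],"twist":[0,0,0],"jaw":0.35}]'; python3 - <<'E'
from h import *
for n in('scene','top','top'):
    d=snap(n,n+'G');W=cloud(d)
    yr=np.radians(-6);x=W[...,0]-592.3;y=W[...,1]+236;a=np.cos(yr)*x+np.sin(yr)*y;b=-np.sin(yr)*x+np.cos(yr)*y
    m=(a>-138)&(a<-30)&(abs(b)<24)&(W[...,2]>45)&(W[...,2]<75);p=np.polyfit(a[m],W[...,2][m],1);print(n,np.degrees(np.arctan(p[0])))
E
```

```text
time_s: 33.07
eef_pos: [393.2, -215.3, 259.3]
ee_rot: [-0.525, 0.526, 0.473, -0.473]
force: [0.8, 0.1, 1.2]
grip_width: 0.349
scene -1.3581569212214257
top -1.7336992352103566
top -1.8595892083091683
```

```bash
python3 -c "
from rig import ctrl
print(ctrl.finish_job())"
```

```text
the job is handed in; nothing more can be done
None
```

I finished both parts and handed the job in at about 33 s of the 72 s limit.

- **Nut:** I unscrewed it about 3 rad counterclockwise, lifted it straight off, and set it down gently near the middle of the green tray. It was standing upright in the last pictures.
- **Bracket:** I lifted it off the stud and slid its slot over the pin until I felt the inner end. Then I backed off 3 mm into the notch, let it down until the pin carried it, and released it.

**Last checks:**
- **Hang:** The bracket stayed put after release. The depth images show it tilted about 1.4 to 1.9 degrees, web end lower, so it is nearly level but not exactly. The two cameras differ by about half a degree.
- **Forces:** The wrist readings at the end of each move stayed around 10 N or less.
- **Other objects:** The tool block and stone look untouched in the last pictures. I did not look at the mug again after the bracket lift, but the arm did not go near it.
- **Gripper:** It was clear of everything when I handed in.

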